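# Put the card terminal on charge in its sleeve

## Task

Put the slim card terminal away to charge: slide it, rounded end first and keys up, into the tilted wooden sleeve on the stand and push it fully home against the end of the pocket, so that only a narrow edge of its square end still shows. The sleeve is snug and grips the terminal. Do not disturb the other things on the table.

Things in the scene. Friction and masses are not known exactly. Their poses are not given: they have to be found in the camera images.
- terminal: Card terminal: slim grey handset 130 long (x) x 50 wide (y) x 20 thick (z), about 0.2 kg (varies by 30 %), lying on its back on the table. Origin: centre of its underside. +x points to its rounded end (half-round of 10 mm radius, black-screen half), -x to its flat square end (keypad half), +z out of the face with screen and keys.
- terminal_nose (a point): Middle of the terminal's rounded end: x = +65, y = 0, z = +10 mm in the terminal's frame (same axes).
- terminal_tail (a point): Middle of the terminal's flat square end: x = -65, y = 0, z = +10 mm in the terminal's frame (same axes).
- sleeve: Light wooden sleeve, pivoted in the stand, set to a slope of 10 to 29 deg below level (varies) and too stiff to yield to ordinary pushes. Origin: centre of the pocket's mouth, in its plane. +x straight into the pocket (slanting down), y across it (level), +z out of its broad upper face. Pocket 52 (y) x 22 (z) x 124 deep: 1 mm free on each side of the terminal. Walls 8 mm; outside 68 x 38 x 132.
- pocket_end (a point): Centre of the pocket's end wall, 124 mm in from the mouth (axes as the sleeve's). The rounded end touches it when the terminal is home; 6 mm of the square end then stand out of the mouth.
- pad (a point): A black upright round sprung pad (radius 10 mm) in the sleeve's +y wall, 48 mm in from the mouth; this point is its crest, 4.5 mm inside the wall's inner face, as built. It yields, pressing on the terminal's side with about 4 N: sliding takes 4 to 10 N (up to 20 if pushed askew) and the terminal stays where it is left.
- stand: The fixed medium-brown wooden stand that carries the sleeve: foot 130 (x) x 104 (y) x 12 mm, and two upright cheeks 36 wide and 7 thick at y = +-41.5 mm, rounded tops to 108 mm height. Origin: centre of the foot's underside on the table; x is the level direction in which the sleeve points, z up. The sleeve's pivot lies 90 mm above the origin and 66 mm in from the mouth on the pocket's axis. It is screwed down.
- bell: Bystander: counter bell, 76 diameter x 56 high, origin at the centre of its underside.
- tongs: Bystander: metal bread tongs lying flat, 58 x 212 (y) x 25 mm, origin at the centre of the underside.
- tin: Bystander: red food tin, 57 diameter x 72 high, origin at the centre of its underside.
- jar: Bystander: glass jar with green lid, 62 diameter x 86 high, origin at the centre of its underside.
- price_card: Bystander: price card standing in a wooden foot, 28 x 58 (y) x 82 mm, origin at the centre of the foot's underside.
- spice_jar: Bystander: small spice jar with yellow cap, 42 diameter x 96 high, origin at the centre of its underside.

How it is judged:
By the outcome, as a careful person would: the job done as asked, in the order asked, and still so for the second after the job is handed in, with the robot touching nothing.
It also fails if it takes over 58 s, if anything falls off the work surface, if the arm or the gripper's body presses on something with over 40 N, if the wrist force passes 120 N, or if a joint passes its speed limit or range.

## Robot

A 6-joint arm with a two-finger parallel gripper is mounted at the origin on a cart in front of the work surface, level with it; the furniture and walls round the work are solid. World frame = base frame: x ahead of the robot, y to its left, z up, the work surface at z = 0. Lengths are in mm, angles in rad, forces in N, time in s.
With the tool pointing down it reaches from about 425 to 1125 mm from the base axis. Payload 14.9 kg.
Tool frame: the origin (TCP) lies between the finger pads; the fingertips stand robot.tip_reach ahead of it and the grasp point (between the pads) lies 6 mm ahead of it (robot.tip_reach is the distance from the TCP to the fingertips, in mm); z points along the fingers, y is the direction in which the jaws open and shut (so a half turn about z gives the same grasp; the last joint's range is limited). The gripper opens to 91 mm and grips with 3 to 60 N. Pads are 32 mm wide; open, the fingers measure 118 mm over their backs; the gripper's body (76 mm by 178 mm) begins 60 mm behind the grasp point.
Start: joints at [1.254, 0.379, 1.734, -0, 1.028, -0.033], TCP at [196.011, 672.01, 238.932] pointing down, gripper open.
Joint ranges: [-2.77, 2.77], [-0.74, 2.19], [0, 2.66], [-1.06, 4.2], [0.31, 2.87], [-3.08, 3.08]. Speed limits (rad/s): [1.89, 1.89, 2.39, 3.14, 3.14, 3.14].

## Interface

Orientations are given as [roll, pitch, yaw] about the fixed x, y, z axes, in that order (R = Rz(yaw) Ry(pitch) Rx(roll)).
In Python, from workcell import robot, vision, order gives the robot as it stands.
- The arm moves only by the tool send_rows, never from a script. Its argument "targets" is a list of rows, each an object with "travel": the shift along the tool's x, y, z in units of 0.075 m (1.0 is 0.075 m), a list of three; "yaw": the turn about the tool's z in units of 90 degrees (1.0 is 90 degrees); "jaw": the gripper command: -1 is fully open, 1 is shut, values between are in proportion. A call has 1 to 8 rows; each row shifts and turns the pose as measured when the row begins, along the tool's axes as they then stand; what a row does not reach is not made up. A row lasts 1/12 s, in which the tool goes at most 41.7 mm and 7.16 degrees, less where a joint would pass 70% of its speed; a pose out of reach is approached as far as the arm can. A call with a number of a shift or a turn outside -1 to 1 is refused whole. A call with a gripper value outside its range is refused whole. The fingers move at their own pace and stop on an object; "force" is the grip in N (left out, the last holds). Time passes only in rows, so rows that do not move let the fingers close. It gives the time, the measured TCP pose, the force and the opening at its end, in the units of the state.
- robot.get_state(): the state, without advancing time (a new reading comes with each control period).
- vision.read_camera(name): name is "side" or "top"; returns a dict with "image" (480x640x3 uint8, red, green, blue), "fx", "fy", "cx", "cy" (pixels), "extrinsics" (4x4, takes a point from camera to world coordinates). Camera axes: x right, y up, looking along -z (the intrinsics and any distortion apply to the point x, -y, -z); pixel columns grow to the right and rows downward; lengths in mm; the calibration is good to about 2 mm. A picture is of the moment at which its call begins. There is no depth.
- order.hand_in(): hands the job in, once; it reports no verdict.
The state is a dict: "time_s": time; "qpos": joint angles; "joint_vel": joint speeds; "tau": joint torques, N m; "tcp_pos": TCP position; "tcp_rot": TCP orientation; "contact_force": force on the tool from outside, world axes, zero at the start; "moment": the same for the moment, N m; "finger_gap": finger opening in mm.
Only numpy, scipy, OpenCV 4.12 (cv2) and the standard library are available. Lean on these libraries where they do the work, as an engineer would, in place of code of your own. Each camera call takes 0.05 s, during which the arm holds its last target.

## Working session

There is one attempt and no reset: what is moved stays moved. The work goes in short steps, Python scripts to look and compute and a tool call to move; the robot and the scene stay as the last step left them, time stands still between calls to the robot, and variables do not carry over. Pictures are saved under pics/ and viewed, and the job is handed in when it is done.

Besides the shell and the picture viewer there is one more tool, called after "Emit:" by a JSON object that holds its "method" and its "body", one argument or row to a line. send_rows: Moves the arm, as the interface text tells. Shifts and turns lie within -1 to 1; 1 stands for 0.075 m of shift or 90 degrees of turn. Its arguments: {"type":"object","properties":{"targets":{"type":"array"},"force":{"type":"number"}},"required":["targets"]}

```bash
ls; mkdir -p pics; python3 - <<'E'
from workcell import robot, vision, order
import cv2, numpy as np
print(robot.get_state(), robot.tip_reach)
for n in ("side","top"):
    c=vision.read_camera(n)
    cv2.imwrite(f"pics/{n}0.png",c["image"][:,:,::-1])
    print(n,{k:v for k,v in c.items() if k!="image"})
E
```

```text
pics
{'time_s': 0.0, 'qpos': array([ 1.25370684e+00,  3.79407898e-01,  1.73479121e+00, -1.49709711e-05,
        1.02850094e+00, -3.33222342e-02]), 'joint_vel': array([ 0.00105597,  0.00015001, -0.00039569,  0.00149443, -0.00101895,
       -0.00038963]), 'tau': array([ 5.81102679e-03, -7.63740563e+01, -4.34349382e+01,  6.53088908e-02,
        4.24933154e-02, -8.66080336e-05]), 'tcp_pos': array([195.88773948, 671.64000026, 238.28354148]), 'tcp_rot': array([-3.14048545e+00, -2.40864624e-05,  2.85783312e+00]), 'contact_force': array([ 0.1271163 , -0.60053217, -0.57378475]), 'moment': array([-0.01393161,  0.04515175, -0.00247185]), 'finger_gap': 91.23051838725301} 25.0
side {'fx': 559.9654524613011, 'fy': 559.9654524613011, 'cx': 314.6223771371384, 'cy': 239.13462443031244, 'extrinsics': array([[ 9.99832197e-01,  1.59172127e-02, -9.06748140e-03,
         5.14492258e+02],
       [-1.58976808e-02,  5.08005703e-01, -8.61206984e-01,
        -9.21513315e+02],
       [-9.10168250e-03,  8.61206623e-01,  5.08173505e-01,
         6.64953527e+02],
       [ 0.00000000e+00,  0.00000000e+00,  0.00000000e+00,
         1.00000000e+00]])}
top {'fx': 505.97099228694697, 'fy': 505.97099228694697, 'cx': 316.67782104548405, 'cy': 243.20189746970928, 'extrinsics': array([[-5.50163286e-03,  9.80497301e-01, -1.96455530e-01,
         2.93627388e+02],
       [-9.99945571e-01, -3.65258443e-03,  9.77312392e-03,
         3.29180050e+01],
       [ 8.86495122e-03,  1.96498605e-01,  9.80464028e-01,
         1.33393391e+03],
       [ 0.00000000e+00,  0.00000000e+00,  0.00000000e+00,
         1.00000000e+00]])}
```

View pics/side0.png

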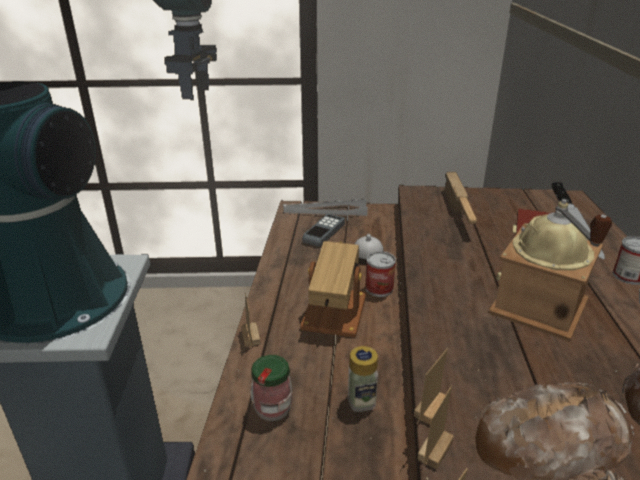

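View pics/top0.png

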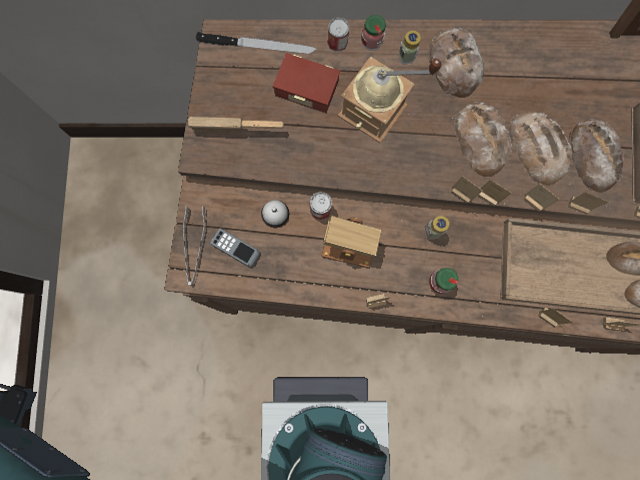

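```bash
python3 - <<'E'
import cv2
a=cv2.imread("pics/top0.png")[180:310,165:405]; cv2.imwrite("pics/topz.png",cv2.resize(a,(796,431),interpolation=cv2.INTER_CUBIC))
a=cv2.imread("pics/side0.png")[190:350,270:430]; cv2.imwrite("pics/sidez.png",cv2.resize(a,(600,600),interpolation=cv2.INTER_CUBIC))
E
```

```text
(no output)
```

View pics/topz.png

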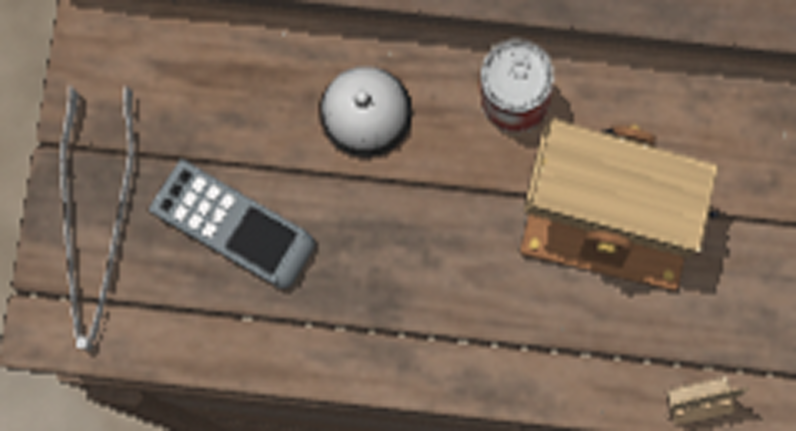

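View pics/sidez.png

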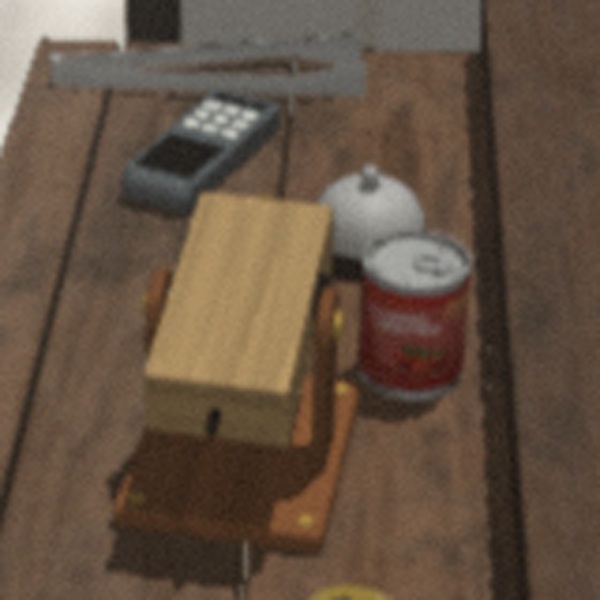

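The top view shows the terminal at about (235,247), with its screen and rounded end at lower right. The sleeve is at (352,237). In the side view, the sleeve's closed end wall (with a small slot) faces the camera, so the mouth is on the far (+y) side, facing the terminal. Next I'll measure both.

```bash
cat > h.py <<'E'
from workcell import robot, vision, order
import cv2, numpy as np
def cam(n,save=None):
    c=vision.read_camera(n); c["bgr"]=c["image"][:,:,::-1].copy()
    if save: cv2.imwrite(f"pics/{save}.png",c["bgr"])
    return c
def ray(c,uv):
    E=c["extrinsics"]; d=np.array([(uv[0]-c["cx"])/c["fx"],-(uv[1]-c["cy"])/c["fy"],-1.0])
    d=E[:3,:3]@d; return E[:3,3],d/np.linalg.norm(d)
def onz(c,uv,z):
    o,d=ray(c,uv); return o+d*(z-o[2])/d[2]
def proj(c,p):
    E=c["extrinsics"]; q=E[:3,:3].T@(np.asarray(p,float)-E[:3,3])
    return np.array([c["cx"]+c["fx"]*q[0]/-q[2], c["cy"]-c["fy"]*q[1]/-q[2]])
def tri(c1,u1,c2,u2):
    o1,d1=ray(c1,u1);o2,d2=ray(c2,u2)
    A=np.array([d1,-d2]).T; t=np.linalg.lstsq(A,o2-o1,rcond=None)[0]
    a=o1+d1*t[0]; b=o2+d2*t[1]; return (a+b)/2,np.linalg.norm(a-b)
def zoom(c,box,name,k=4):
    x0,y0,x1,y1=box; a=c["bgr"][y0:y1,x0:x1]
    cv2.imwrite(f"pics/{name}.png",cv2.resize(a,None,fx=k,fy=k,interpolation=cv2.INTER_CUBIC))
E
python3 - <<'E'
from h import *
for n,pts in (("top",[(235,247),(250,262),(350,232),(350,258),(230,240)]),("side",[(330,265),(340,285),(330,300),(325,320),(318,235)])):
    c=cam(n); hsv=cv2.cvtColor(c["bgr"],cv2.COLOR_BGR2HSV)
    print(n,[(p,hsv[p[1],p[0]].tolist()) for p in pts])
    m=cv2.inRange(hsv,(14,70,100),(28,190,255))
    k,l,s,ce=cv2.connectedComponentsWithStats(m)
    for i in range(1,k):
        if s[i,4]>150: print(s[i],ce[i])
E
```

```text
top [((235, 247), [103, 16, 140]), ((250, 262), [102, 19, 133]), ((350, 232), [17, 92, 185]), ((350, 258), [13, 117, 61]), ((230, 240), [97, 17, 132])]
[452  39  18  29 159] [460.62264151  53.51572327]
[341  56  73  69 863] [376.49594438  93.12282735]
[360 102  48  41 268] [385.01119403 125.93283582]
[467 108  36  46 366] [483.83333333 128.22404372]
[187 116  97  13 793] [233.02900378 122.23076923]
[590 128  26  41 193] [603.19689119 145.62694301]
[521 132  22  35 231] [531.67099567 156.41991342]
[ 323  215   59   41 1509] [352.17097416 235.10271703]
[433 215  17  17 171] [440.77777778 222.98830409]
[ 506  222  134   88 5029] [570.06542056 273.98011533]
side [((330, 265), [18, 113, 167]), ((340, 285), [17, 111, 166]), ((330, 300), [18, 109, 101]), ((325, 320), [14, 140, 62]), ((318, 235), [18, 34, 38])]
[446 172  31  50 496] [461.44758065 194.90524194]
[276 208  21  39 216] [285.02314815 226.07407407]
[ 501  215  102   67 3671] [553.46336148 248.98583492]
[ 285  236   74   61 2236] [330.72898032 268.56484794]
[253 245  35  39 367] [269.82833787 264.11989101]
[245 280  32  62 593] [258.39123103 311.78246206]
[506 295  83  43 443] [553.77200903 320.67042889]
[278 302  27  47 275] [291.22181818 325.12363636]
[350 344  30  22 357] [363.93277311 354.49019608]
[199 346  62  93 718] [227.94289694 391.98328691]
[423 385  30  35 311] [435.42122186 404.24115756]
[ 500  389   84   39 1018] [542.01768173 408.29469548]
[512 428  32  21 169] [524.10650888 439.34911243]
[428 430  26  33 390] [440.63076923 446.42307692]
[253 461  29  19 168] [269.54166667 471.32738095]
```

```bash
cat >> h.py <<'E'
def quad(m,approx_eps=0.04):
    """mask -> 4 refined corners (pixels), ordered as contour"""
    M=cv2.resize(m,None,fx=4,fy=4,interpolation=cv2.INTER_LINEAR)
    M=(cv2.GaussianBlur(M,(0,0),3)>127).astype(np.uint8)
    cs,_=cv2.findContours(M,cv2.RETR_EXTERNAL,cv2.CHAIN_APPROX_NONE)
    c=max(cs,key=cv2.contourArea); P=c[:,0,:].astype(np.float32)
    hull=cv2.convexHull(c)
    e=approx_eps
    for e in np.arange(0.02,0.15,0.005):
        q=cv2.approxPolyDP(hull,e*cv2.arcLength(hull,True),True)[:,0,:].astype(float)
        if len(q)<=4: break
    L=[]
    for i in range(4):
        a,b=q[i],q[(i+1)%4]; d=(b-a)/np.linalg.norm(b-a); n=np.array([-d[1],d[0]])
        t=(P-a)@d/np.linalg.norm(b-a); r=abs((P-a)@n)
        S=P[(t>.15)&(t<.85)&(r<8)]
        vx,vy,x,y=cv2.fitLine(S,cv2.DIST_HUBER,0,.01,.01).ravel(); L.append(np.cross([x,y,1],[x+vx,y+vy,1]))
    C=[]
    for i in range(4):
        x=np.cross(L[i-1],L[i]); C.append(x[:2]/x[2])
    return (np.array(C)+.5)/4-.5   # pixel centres
def seedmask(m,seed):
    k,l,s,ce=cv2.connectedComponentsWithStats(m)
    return ((l==l[seed[1],seed[0]])*255).astype(np.uint8)
E
python3 - <<'E'
from h import *
T=cam("top");S=cam("side")
def hs(c): return cv2.cvtColor(cv2.GaussianBlur(c["bgr"],(3,3),0),cv2.COLOR_BGR2HSV)
mt=seedmask(cv2.inRange(hs(T),(13,60,125),(26,170,255)),(350,232))
ms=seedmask(cv2.inRange(hs(S),(13,60,132),(26,170,255)),(330,265))
qt=quad(mt);qs=quad(ms);print(qt.round(1),qs.round(1),sep="\n")
# terminal in top
g=hs(T); roi=np.zeros_like(mt);roi[222:275,206:266]=255
mm=cv2.bitwise_and(cv2.inRange(g,(85,8,60),(125,110,255)),roi)
mm=cv2.morphologyEx(mm,cv2.MORPH_CLOSE,np.ones((7,7)))
qm=quad(mm);print(qm.round(1))
o=T["bgr"].copy()
for q in (qt,qm): cv2.polylines(o,[np.round(q).astype(int)],True,(0,0,255))
T["bgr"]=o; zoom(T,(165,180,405,310),"q_top",3)
o=S["bgr"]; cv2.polylines(o,[np.round(qs).astype(int)],True,(0,0,255)); zoom(S,(270,190,430,350),"q_side",4)
for q in qm: print(onz(T,q,20).round(1))
np.savez("m0.npz",qt=qt,qs=qs,qm=qm)
E
```

```text
[[285.7 225.2]
 [353.5 198.2]
 [425.4 245.3]
 [339.4 244.5]]
[[323.4 240.4]
 [357.8 244.7]
 [346.1 294.3]
 [308.4 289.4]]
[[219.3 228.4]
 [259.9 252. ]
 [250.5 266.8]
 [209.9 242.8]]
[598.1 278.6  20. ]
[533.7 169.7  20. ]
[494.6 193.6  20. ]
[559.1 302.1  20. ]
```

View pics/q_top.png

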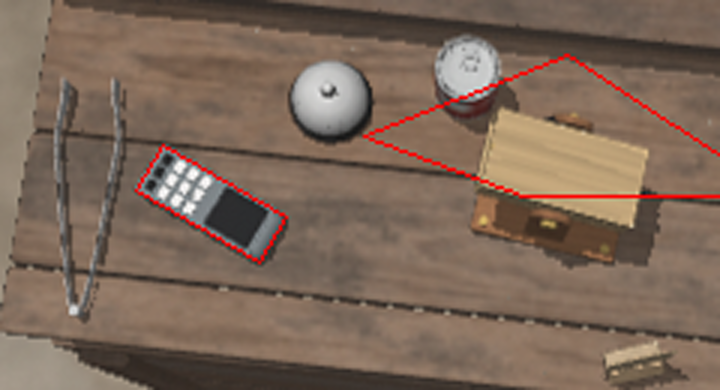

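View pics/q_side.png

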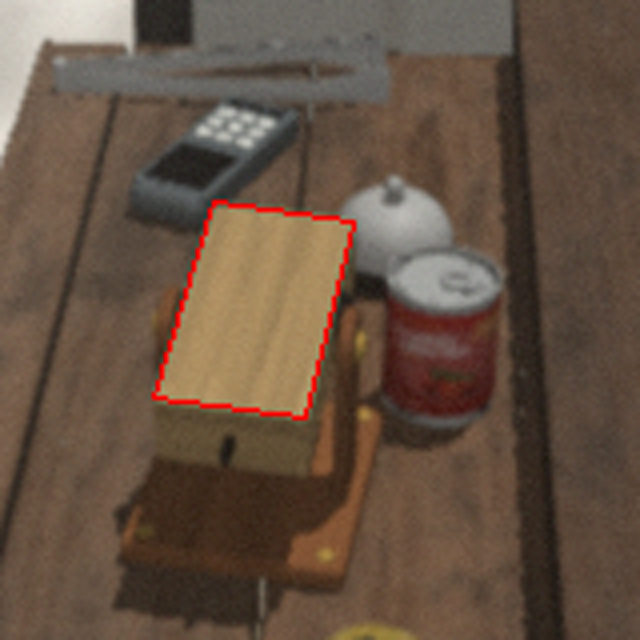

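```bash
python3 - <<'E'
from h import *
T=cam("top")
def hs(c): return cv2.cvtColor(cv2.GaussianBlur(c["bgr"],(3,3),0),cv2.COLOR_BGR2HSV)
h=hs(T)
print(h[232,318:330].tolist()); print(h[222:230,325].tolist())
mt=seedmask(cv2.inRange(h,(13,60,135),(26,170,255)),(350,232))
mt=cv2.morphologyEx(mt,cv2.MORPH_OPEN,np.ones((5,5)))
import h as H
M=cv2.resize(mt,None,fx=4,fy=4); 
cs,_=cv2.findContours(mt,cv2.RETR_EXTERNAL,cv2.CHAIN_APPROX_NONE); hull=cv2.convexHull(max(cs,key=cv2.contourArea))
for e in (0.02,.03,.05,.08): print(e,cv2.approxPolyDP(hull,e*cv2.arcLength(hull,True),True)[:,0].tolist())
o=T["bgr"]; o[mt>0]=(0,255,0); zoom(T,(305,190,405,280),"mk",6)
E
```

```text
[[13, 89, 134], [13, 88, 133], [13, 88, 133], [13, 89, 134], [13, 89, 134], [13, 91, 132], [14, 90, 131], [16, 91, 149], [18, 92, 171], [18, 93, 176], [18, 93, 184], [18, 92, 193]]
[[13, 83, 83], [13, 84, 85], [13, 86, 104], [13, 90, 128], [13, 90, 133], [13, 91, 131], [13, 92, 133], [14, 92, 136]]
0.02 [[331, 217], [381, 228], [375, 254], [325, 241]]
0.03 [[331, 217], [381, 228], [375, 254], [325, 241]]
0.05 [[331, 217], [381, 228], [375, 254], [325, 241]]
0.08 [[331, 217], [381, 228], [375, 254], [325, 241]]
```

View pics/mk.png

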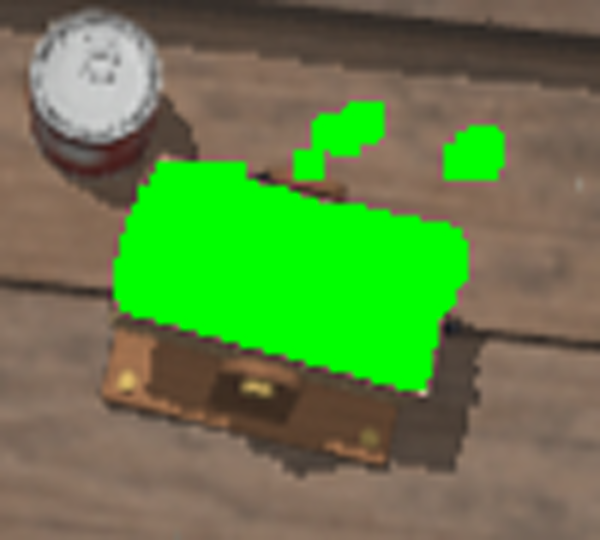

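```bash
python3 - <<'E'
from h import *
d=np.load("m0.npz"); qs=d["qs"]; qm=d["qm"]
T=cam("top");S=cam("side")
h=cv2.cvtColor(cv2.GaussianBlur(T["bgr"],(3,3),0),cv2.COLOR_BGR2HSV)
mt=seedmask(cv2.inRange(h,(16,60,150),(26,170,255)),(350,232))
mt=cv2.morphologyEx(mt,cv2.MORPH_OPEN,np.ones((5,5)))
mt=seedmask(mt,(350,232))
qt=quad(mt); print(qt.round(1)); 
o=T["bgr"].copy(); cv2.polylines(T["bgr"],[np.round(qt).astype(int)],True,(0,0,255)); zoom(T,(305,190,405,280),"mk2",6)
# order corners by world: project to z=110
def key(c,q):
    w=np.array([onz(c,p,115) for p in q]); m=w.mean(0); 
    # order by (y>m, x>m)
    r={}
    for p,x in zip(q,w-m): r[(x[1]>-0.2*x[0]*0, x[0]>0)]=p
    return w
wt=key(T,qt);ws=key(S,qs);print(wt.round(0),ws.round(0))
from scipy.spatial.distance import cdist
from scipy.optimize import linear_sum_assignment
a,b=linear_sum_assignment(cdist(wt-wt.mean(0),ws-ws.mean(0)))
P=[]
for i,j in zip(a,b):
    p,e=tri(T,qt[i],S,qs[j]); P.append(p); print(p.round(1),round(e,1))
P=np.array(P)
for i in range(4): print(i,np.linalg.norm(P[i]-P[(i+1)%4]).round(1))
np.savez("m1.npz",qt=qt,qs=qs,P=P)
E
```

```text
[[331.  215.9]
 [381.5 229.5]
 [374.6 255. ]
 [320.1 239.6]]
[[ 607.  -15.  115.]
 [ 572. -140.  115.]
 [ 508. -121.  115.]
 [ 547.   12.  115.]] [[ 541.    5.  115.]
 [ 606.  -13.  115.]
 [ 574. -171.  115.]
 [ 511. -155.  115.]]
[606.2 -15.3 116.6] 0.9
[ 576.1 -142.6   94.6] 0.7
[ 511.5 -123.8   92.6] 0.9
[544.4  12.  111.7] 6.2
0 132.7
1 67.3
2 141.0
3 67.7
```

View pics/mk2.png

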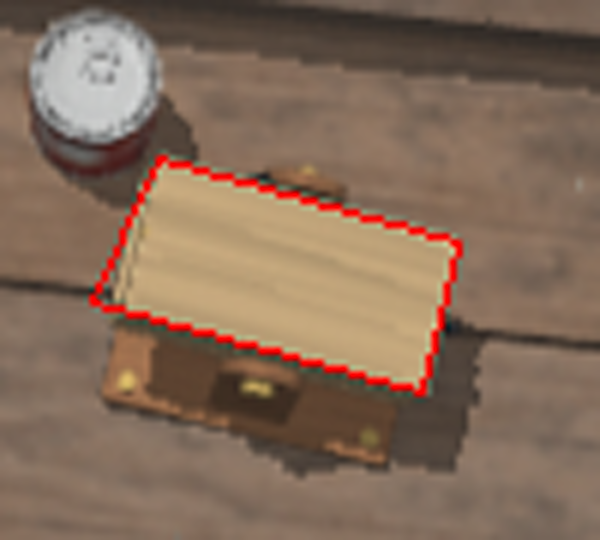

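```bash
python3 - <<'E'
from h import *
d=np.load("m1.npz"); qs=d["qs"]; qt=d["qt"].copy()
T=cam("top");S=cam("side")
# refine the left edge in the top view: gray profile gradient along rows
zoom(T,(312,205,342,250),"left",13); zoom(S,(300,228,370,300),"sd",8)
for c3 in ((325.5,241.1),(326.3,241.3)):
    qt[3]=c3
    P=np.array([tri(T,qt[i],S,qs[j])[0] for i,j in ((0,1),(1,2),(2,3),(3,0))]); E=[round(tri(T,qt[i],S,qs[j])[1],1) for i,j in ((0,1),(1,2),(2,3),(3,0))]
    M=np.array([[0,34,19],[132,34,19],[132,-34,19],[0,-34,19]],float); 
    # +y of sleeve: z up, x into pocket (-Y world) => y = z cross x = +X world
    from scipy.spatial.transform import Rotation as R
    rot,rs=R.align_vectors(P-P.mean(0),M-M.mean(0)); Rm=rot.as_matrix()
    o=P.mean(0)-Rm@M.mean(0)
    print(P.round(1).tolist(),E,"rssd",round(rs,2)); print("origin",o.round(1),"x",Rm[:,0].round(3),"y",Rm[:,1].round(3),"slope",np.degrees(-np.arcsin(Rm[2,0])).round(1),"yaw",np.degrees(np.arctan2(Rm[1,0],Rm[0,0])).round(1),"pivot",(o+Rm[:,0]*66).round(1))
E
```

```text
[[606.2, -15.3, 116.6], [576.1, -142.6, 94.6], [511.5, -123.8, 92.6], [541.6, -0.9, 118.7]] [np.float64(0.9), np.float64(0.7), np.float64(0.9), np.float64(1.3)] rssd 3.55
origin [575.1  -4.2  99.1] x [-0.233 -0.955 -0.184] y [ 0.971 -0.237  0.002] slope 10.6 yaw -103.7 pivot [559.7 -67.3  86.9]
[[606.2, -15.3, 116.6], [576.1, -142.6, 94.6], [511.5, -123.8, 92.6], [541.2, -2.8, 119.7]] [np.float64(0.9), np.float64(0.7), np.float64(0.9), np.float64(0.7)] rssd 4.69
origin [574.6  -4.6  99.7] x [-0.231 -0.955 -0.189] y [ 0.972 -0.233 -0.008] slope 10.9 yaw -103.6 pivot [559.4 -67.6  87.2]
```

View pics/left.png

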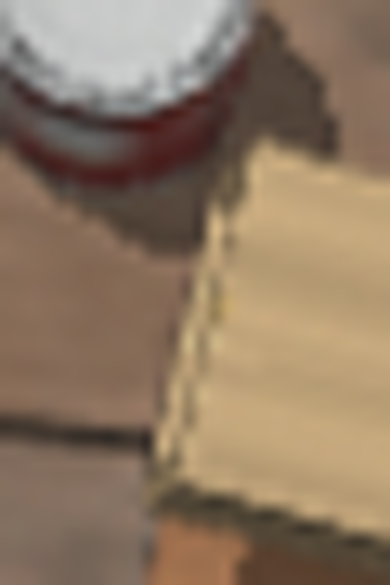

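View pics/sd.png

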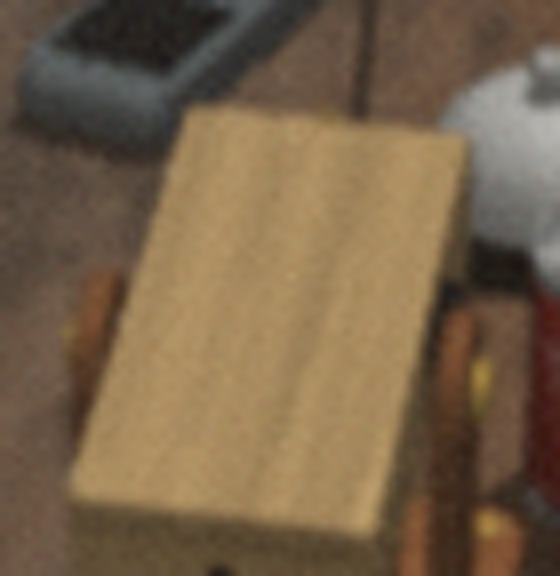

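```bash
cat >> h.py <<'E'
from scipy.spatial.transform import Rotation as R
def go(p,yawdeg=None):
    s=robot.get_state(); Rm=R.from_euler("xyz",s["tcp_rot"]).as_matrix()
    d=Rm.T@(np.array(p,float)-s["tcp_pos"])
    print("t",round(s["time_s"],2),"tcp",s["tcp_pos"].round(1),"rpy",np.degrees(s["tcp_rot"]).round(1),"F",s["contact_force"].round(1),"M",s["moment"].round(2),"gap",round(s["finger_gap"],1))
    print("tool shift mm",d.round(1),"units",(d/75).round(3),"rows>=",int(np.ceil(np.linalg.norm(d)/41.7)))
    if yawdeg is not None:
        e=(yawdeg-np.degrees(s["tcp_rot"][2])+180)%360-180
        print("turn tool deg",round(-e,2),"units",round(-e/90,4))
E
python3 - <<'E'
from h import *
T=cam("top")
for p in ((204,207),(191.5,282.5),(186,207)): print(onz(T,p,12).round(0))
go((565,268,150),-120.7)
E
```

```text
[659. 323.  12.]
[455. 348.  12.]
[659. 372.  12.]
t 0.6 tcp [196.  672.  238.9] rpy [-180.    -0.   163.7] F [-0.4  0.1 -0.4] M [ 0.02  0.07 -0.03] gap 91.2
tool shift mm [-467.4 -284.5   88.9] units [-6.232 -3.794  1.185] rows>= 14
turn tool deg -75.56 units -0.8396
```

Emit:
{"method": "send_rows", "body": {
  "targets": [
    {"travel": [0,0,0],"yaw": -0.08,"jaw": -0.43},
    {"travel": [0,0,0],"yaw": -0.08,"jaw": -0.43},
    {"travel": [0,0,0],"yaw": -0.08,"jaw": -0.43},
    {"travel": [0,0,0],"yaw": -0.08,"jaw": -0.43},
    {"travel": [0,0,0],"yaw": -0.08,"jaw": -0.43},
    {"travel": [0,0,0],"yaw": -0.08,"jaw": -0.43},
    {"travel": [0,0,0],"yaw": -0.08,"jaw": -0.43},
    {"travel": [0,0,0],"yaw": -0.08,"jaw": -0.43}
  ]
}}

```text
time_s: 1.27
tcp_pos: [196.0, 672.0, 239.0]
tcp_rot: [3.142, 0.0, -2.422]
contact_force: [-0.1, -0.3, -0.8]
finger_gap: 65.2
```

```bash
python3 -c "
from h import *
go((565,268,150),-120.7)"
```

```text
t 1.27 tcp [196. 672. 239.] rpy [ 180.     0.  -138.7] F [-0.1 -0.3 -0.8] M [0.07 0.06 0.01] gap 65.2
tool shift mm [ -11.  -547.1   89. ] units [-0.147 -7.294  1.187] rows>= 14
turn tool deg -18.05 units -0.2005
```

Emit:
{"method": "send_rows", "body": {
  "targets": [
    {"travel": [0,0,0],"yaw": -0.08,"jaw": -0.43},
    {"travel": [0,0,0],"yaw": -0.08,"jaw": -0.43},
    {"travel": [0,0,0],"yaw": -0.04,"jaw": -0.43},
    {"travel": [0.15,-0.5,0.08],"yaw": 0,"jaw": -0.43},
    {"travel": [0.15,-0.5,0.08],"yaw": 0,"jaw": -0.43},
    {"travel": [0.15,-0.5,0.08],"yaw": 0,"jaw": -0.43},
    {"travel": [0.15,-0.5,0.08],"yaw": 0,"jaw": -0.43},
    {"travel": [0.15,-0.5,0.08],"yaw": 0,"jaw": -0.43}
  ]
}}

```text
time_s: 1.93
tcp_pos: [330.1, 530.1, 209.6]
tcp_rot: [3.14, 0.006, -2.087]
contact_force: [1.4, 0.6, 0.3]
finger_gap: 65.0
```

Emit:
{"method": "send_rows", "body": {
  "targets": [
    {"travel": [0.15,-0.5,0.08],"yaw": 0,"jaw": -0.43},
    {"travel": [0.15,-0.5,0.08],"yaw": 0,"jaw": -0.43},
    {"travel": [0.15,-0.5,0.08],"yaw": 0,"jaw": -0.43},
    {"travel": [0.15,-0.5,0.08],"yaw": 0,"jaw": -0.43},
    {"travel": [0.15,-0.5,0.08],"yaw": 0,"jaw": -0.43},
    {"travel": [0.15,-0.5,0.08],"yaw": 0,"jaw": -0.43},
    {"travel": [0.15,-0.5,0.08],"yaw": 0,"jaw": -0.43}
  ]
}}

```text
time_s: 2.52
tcp_pos: [527.4, 321.6, 166.5]
tcp_rot: [3.141, 0.009, -2.086]
contact_force: [1.2, 1.5, 0.4]
finger_gap: 64.8
```

```bash
python3 -c "
from h import *
go((565,268,100),-120.7)
c=cam('top','t1'); zoom(c,(165,180,365,330),'t1z',4)
c=cam('side'); zoom(c,(250,130,450,280),'s1z',4)"
```

```text
t 2.52 tcp [527.4 321.6 166.5] rpy [ 180.     0.5 -119.5] F [1.2 1.5 0.4] M [0.1  0.02 0.  ] gap 64.8
tool shift mm [ 28.7 -59.1  66.3] units [ 0.383 -0.788  0.884] rows>= 3
turn tool deg 1.19 units 0.0132
```

View pics/s1z.png

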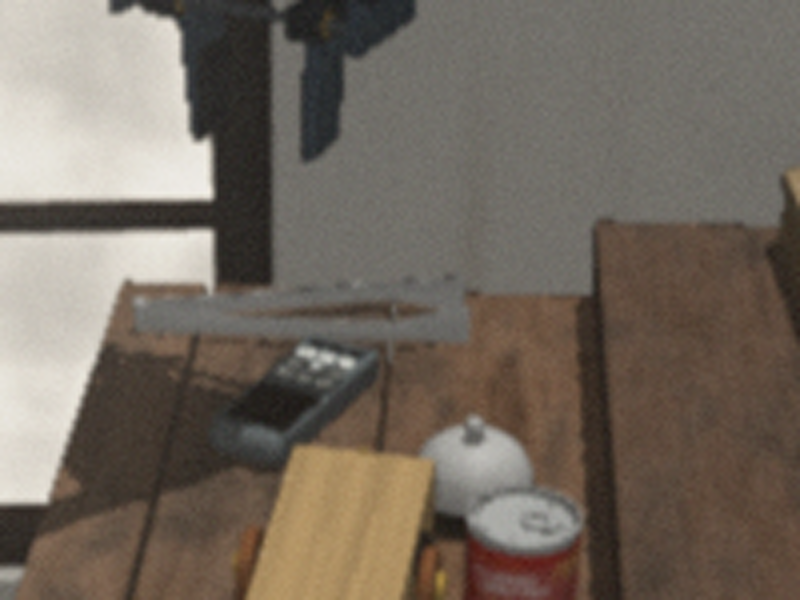

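View pics/t1z.png

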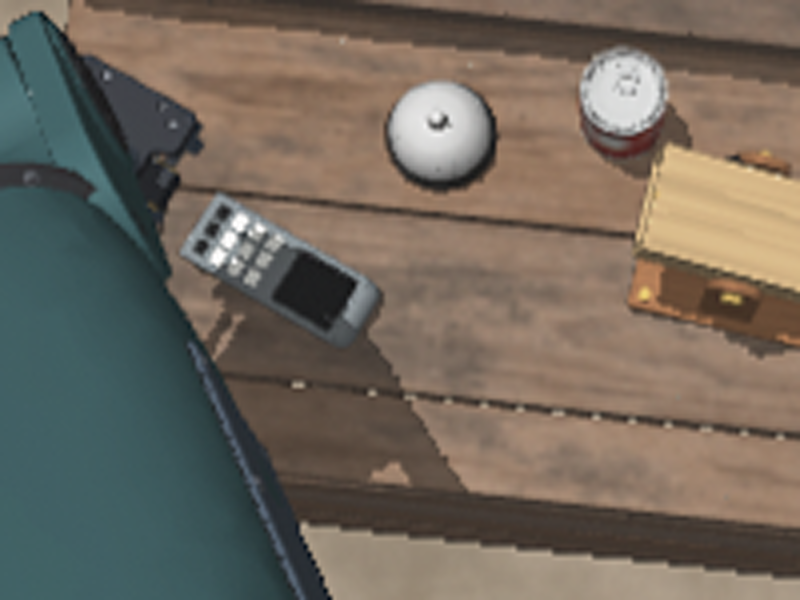

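Emit:
{"method": "send_rows", "body": {
  "targets": [
    {"travel": [0.13,-0.26,0.3],"yaw": 0,"jaw": -0.43},
    {"travel": [0.13,-0.26,0.3],"yaw": 0,"jaw": -0.43},
    {"travel": [0.13,-0.26,0.28],"yaw": 0,"jaw": -0.43},
    {"travel": [0,0,0],"yaw": 0,"jaw": -0.43}
  ]
}}

```text
time_s: 2.95
tcp_pos: [568.7, 264.3, 99.3]
tcp_rot: [-3.14, 0.012, -2.091]
contact_force: [-1.8, -0.8, -1.9]
finger_gap: 65.6
```

```bash
python3 -c "
from h import *
go((565,268,29),-120.7)
c=cam('side'); zoom(c,(250,130,450,280),'s2z',4)"
```

```text
t 2.95 tcp [568.7 264.3  99.3] rpy [-179.9    0.7 -119.8] F [-1.8 -0.8 -1.9] M [ 0.05  0.13 -0.01] gap 65.6
tool shift mm [-0.5  5.2 70.3] units [-0.007  0.069  0.937] rows>= 2
turn tool deg 0.88 units 0.0097
```

View pics/s2z.png

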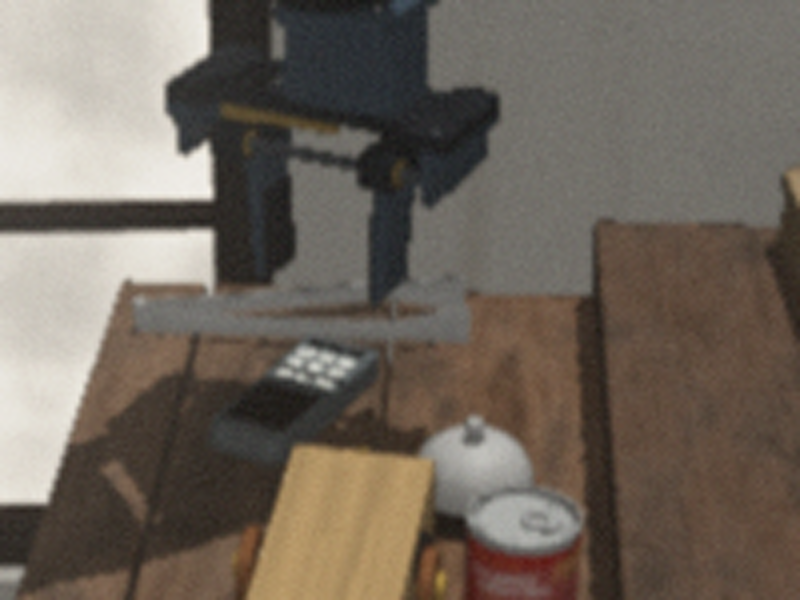

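Emit:
{"method": "send_rows", "body": {
  "targets": [
    {"travel": [0,0.04,0.3],"yaw": 0.01,"jaw": -0.43},
    {"travel": [0,0.02,0.3],"yaw": 0,"jaw": -0.43},
    {"travel": [0,0,0.15],"yaw": 0,"jaw": -0.43},
    {"travel": [0,0,0],"yaw": 0,"jaw": -0.43}
  ]
}}

```text
time_s: 3.33
tcp_pos: [566.1, 272.1, 46.4]
tcp_rot: [-3.137, 0.017, -2.107]
contact_force: [0.2, -0.2, 0.4]
finger_gap: 65.1
```

```bash
python3 -c "
from h import *
go((565,268,29),-120.7)
c=cam('side'); zoom(c,(250,130,450,280),'s3z',4)"
```

```text
t 3.33 tcp [566.1 272.1  46.4] rpy [-179.7    1.  -120.7] F [ 0.2 -0.2  0.4] M [ 0.08  0.09 -0.04] gap 65.1
tool shift mm [ 4.4 -1.1 17.3] units [ 0.058 -0.014  0.231] rows>= 1
turn tool deg -0.05 units -0.0005
```

View pics/s3z.png

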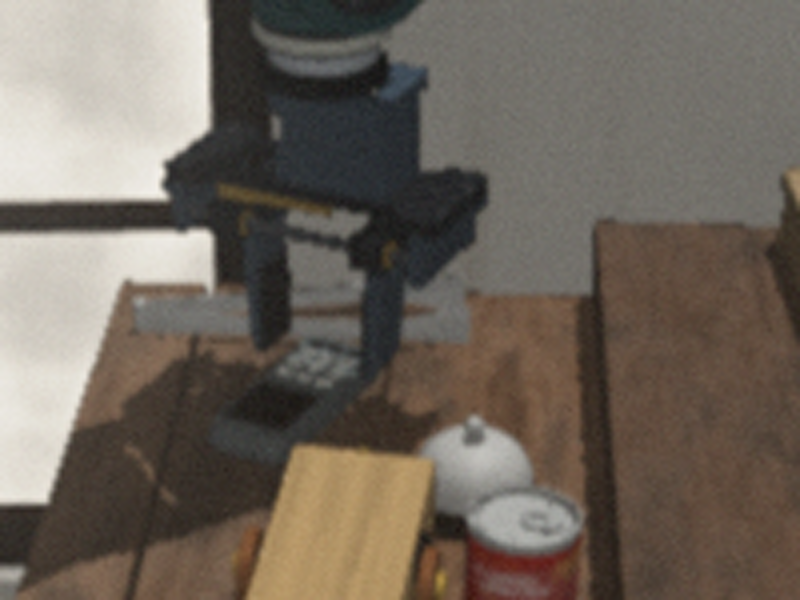

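Emit:
{"method": "send_rows", "body": {
  "targets": [
    {"travel": [0.06,-0.02,0.15],"yaw": 0,"jaw": -0.43},
    {"travel": [0,0,0.1],"yaw": 0,"jaw": -0.43},
    {"travel": [0,0,0],"yaw": 0,"jaw": -0.43}
  ]
}}

```text
time_s: 3.63
tcp_pos: [566.9, 269.2, 30.3]
tcp_rot: [-3.134, 0.021, -2.106]
contact_force: [0.0, -0.3, -0.2]
finger_gap: 65.0
```

```bash
python3 -c "
from h import *
go((565,268,29),-120.7)"
```

```text
t 3.63 tcp [566.9 269.2  30.3] rpy [-179.6    1.2 -120.6] F [ 0.  -0.3 -0.2] M [0.08 0.09 0.01] gap 65.0
tool shift mm [2.1 1.  1.3] units [0.028 0.014 0.017] rows>= 1
turn tool deg 0.06 units 0.0006
```

Emit:
{"method": "send_rows", "body": {
  "force": 15,
  "targets": [
    {"travel": [0.02,0.01,0],"yaw": 0,"jaw": 1},
    {"travel": [0,0,0],"yaw": 0,"jaw": 1},
    {"travel": [0,0,0],"yaw": 0,"jaw": 1},
    {"travel": [0,0,0],"yaw": 0,"jaw": 1},
    {"travel": [0,0,0],"yaw": 0,"jaw": 1}
  ]
}}

```text
time_s: 4.05
tcp_pos: [566.0, 268.4, 31.6]
tcp_rot: [-3.133, 0.022, -2.106]
contact_force: [-1.3, -0.3, -1.1]
finger_gap: 49.4
```

```bash
python3 -c "
from h import *
go((565,268,29),-120.7)"
```

```text
t 4.05 tcp [566.  268.4  31.6] rpy [-179.5    1.3 -120.7] F [-1.3 -0.3 -1.1] M [0.11 0.   0.02] gap 49.4
tool shift mm [0.9 0.7 2.6] units [0.012 0.009 0.034] rows>= 1
turn tool deg 0.04 units 0.0005
```

Emit:
{"method": "send_rows", "body": {
  "force": 4,
  "targets": [
    {"travel": [0,0,0],"yaw": 0,"jaw": 1},
    {"travel": [0,0,-0.1],"yaw": 0,"jaw": 1},
    {"travel": [0,0,-0.1],"yaw": 0,"jaw": 1},
    {"travel": [0,0,-0.05],"yaw": 0,"jaw": 1},
    {"travel": [0,0,0],"yaw": 0,"jaw": 1}
  ]
}}

```text
time_s: 4.47
tcp_pos: [565.7, 268.1, 52.6]
tcp_rot: [-3.133, 0.022, -2.106]
contact_force: [0.2, -0.2, -1.5]
finger_gap: 49.4
```

```bash
python3 -c "
from h import *
go((565,268,29),-120.7)
c=cam('side'); zoom(c,(270,180,400,270),'s4z',6)"
```

```text
t 4.47 tcp [565.7 268.1  52.6] rpy [-179.5    1.3 -120.7] F [ 0.2 -0.2 -1.5] M [0.12 0.09 0.03] gap 49.4
tool shift mm [ 0.9  0.8 23.6] units [0.012 0.01  0.315] rows>= 1
turn tool deg 0.03 units 0.0004
```

View pics/s4z.png

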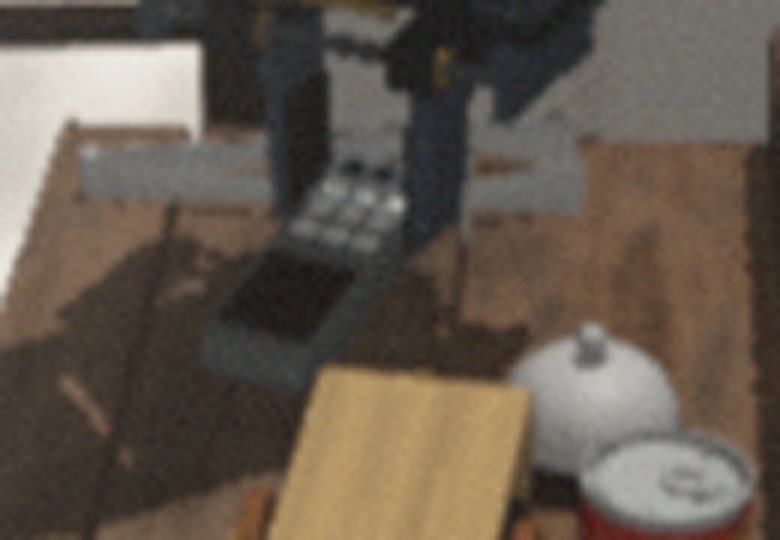

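Emit:
{"method": "send_rows", "body": {
  "force": 4,
  "targets": [
    {"travel": [0,0,0.045],"yaw": 0,"jaw": 1},
    {"travel": [0,0,0],"yaw": 0,"jaw": 1}
  ]
}}

```text
time_s: 4.68
tcp_pos: [566.1, 268.3, 49.3]
tcp_rot: [-3.132, 0.024, -2.106]
contact_force: [0.4, -0.5, -1.1]
finger_gap: 49.1
```

Emit:
{"method": "send_rows", "body": {
  "force": 25,
  "targets": [
    {"travel": [0,0,0],"yaw": 0,"jaw": 1},
    {"travel": [0,0,0],"yaw": 0,"jaw": 1},
    {"travel": [0,0,0],"yaw": 0,"jaw": 1}
  ]
}}

```text
time_s: 4.93
tcp_pos: [566.1, 268.3, 48.9]
tcp_rot: [-3.133, 0.023, -2.106]
contact_force: [0.4, 1.3, 1.4]
finger_gap: 49.0
```

Emit:
{"method": "send_rows", "body": {
  "targets": [
    {"travel": [0,0,-0.3],"yaw": 0,"jaw": 1},
    {"travel": [0,0,-0.4],"yaw": 0,"jaw": 1},
    {"travel": [0,0,-0.4],"yaw": -0.06,"jaw": 1},
    {"travel": [0,0,-0.3],"yaw": -0.07,"jaw": 1},
    {"travel": [0,0,0],"yaw": -0.06,"jaw": 1},
    {"travel": [0,0,0],"yaw": 0,"jaw": 1}
  ]
}}

```text
time_s: 5.43
tcp_pos: [561.9, 265.7, 155.6]
tcp_rot: [-3.131, 0.016, -1.795]
contact_force: [-0.6, -0.5, -1.5]
finger_gap: 48.7
```

```bash
python3 -c "
from h import *
go((602,107,155),-103.6)
c=cam('side'); zoom(c,(250,130,450,280),'s5z',4)"
```

```text
t 5.43 tcp [561.9 265.7 155.6] rpy [-179.4    0.9 -102.9] F [-0.6 -0.5 -1.5] M [0.14 0.09 0.01] gap 48.7
tool shift mm [145.8 -74.4  -0.9] units [ 1.944 -0.992 -0.013] rows>= 4
turn tool deg 0.73 units 0.0082
```

View pics/s5z.png

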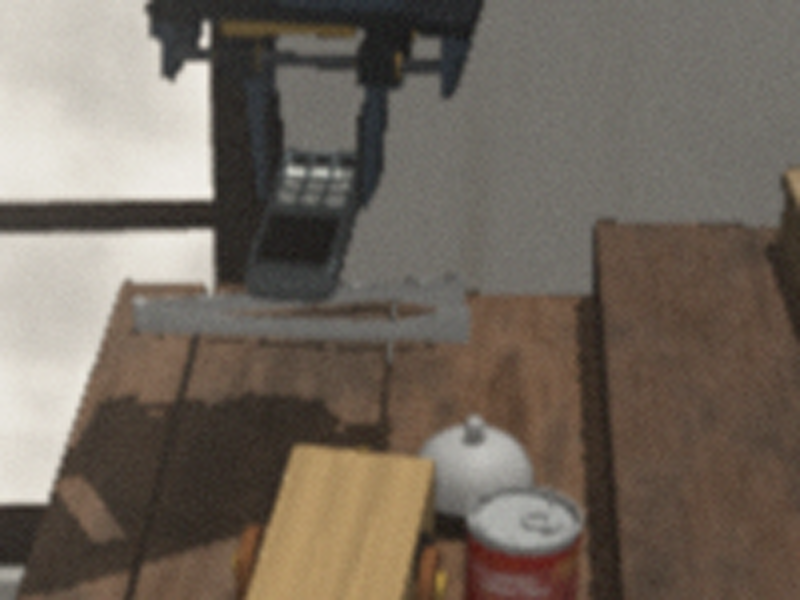

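Emit:
{"method": "send_rows", "body": {
  "targets": [
    {"travel": [0.35,-0.2,0],"yaw": 0,"jaw": 1},
    {"travel": [0.4,-0.2,0],"yaw": 0.008,"jaw": 1},
    {"travel": [0.4,-0.22,0],"yaw": 0,"jaw": 1},
    {"travel": [0.35,-0.2,0],"yaw": 0,"jaw": 1},
    {"travel": [0.1,-0.15,0],"yaw": 0,"jaw": 1},
    {"travel": [0,0,0],"yaw": 0,"jaw": 1}
  ]
}}

```text
time_s: 5.98
tcp_pos: [603.0, 127.3, 149.5]
tcp_rot: [-3.137, 0.014, -1.834]
contact_force: [0.6, -0.0, -1.7]
finger_gap: 48.8
```

```bash
python3 -c "
from h import *
go((606.4,126.3,149.5),-103.6)
c=cam('side'); zoom(c,(270,200,390,290),'s6z',6)
c=cam('top'); zoom(c,(235,170,395,290),'t6z',5)"
```

```text
t 5.98 tcp [603.  127.3 149.5] rpy [-179.7    0.8 -105.1] F [ 0.6 -0.  -1.7] M [ 0.2   0.09 -0.04] gap 48.8
tool shift mm [ 0.1 -3.6 -0. ] units [ 0.002 -0.048 -0.   ] rows>= 1
turn tool deg -1.48 units -0.0164
```

View pics/s6z.png

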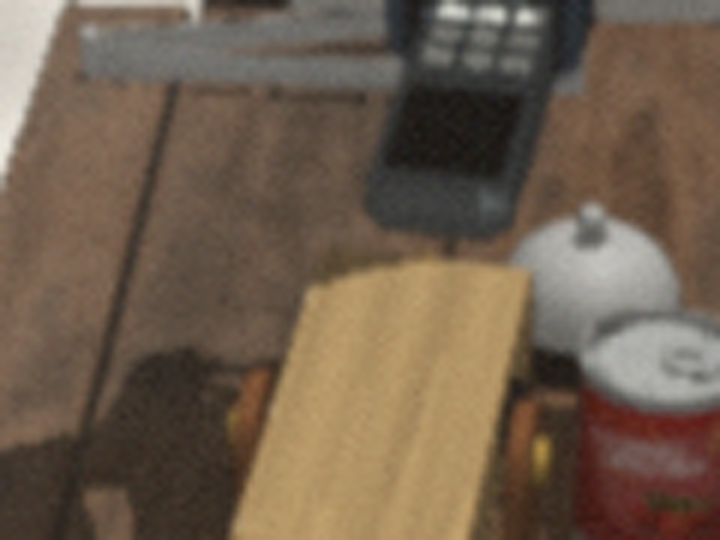

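View pics/t6z.png

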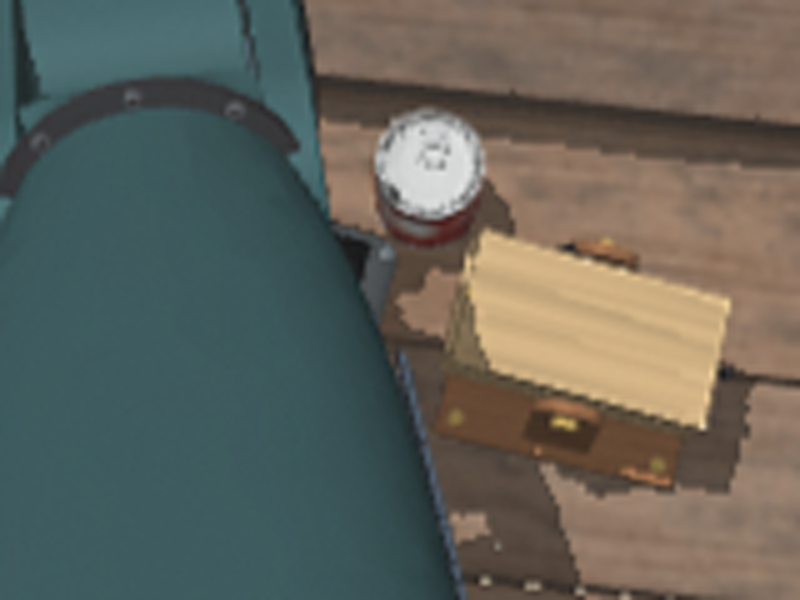

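Emit:
{"method": "send_rows", "body": {
  "targets": [
    {"travel": [0,-0.05,0],"yaw": -0.016,"jaw": 1},
    {"travel": [0,0,0],"yaw": 0,"jaw": 1},
    {"travel": [0,0,0],"yaw": 0,"jaw": 1}
  ]
}}

```text
time_s: 6.33
tcp_pos: [604.3, 130.8, 148.3]
tcp_rot: [-3.139, 0.013, -1.804]
contact_force: [0.6, -0.3, -2.1]
finger_gap: 49.3
```

```bash
cat > meas.py <<'E'
from h import *
def edges(tag):
    go((606.4,126.3,149.5),-103.6)
    s=robot.get_state(); c=cam("side"); zoom(c,(270,180,400,290),tag,6)
    k=cv2.GaussianBlur(c["bgr"],(3,3),0); hsv=cv2.cvtColor(k,cv2.COLOR_BGR2HSV)
    return s,c,hsv
def pred(c,s,tilt=11.0,yoff=0):
    G=s["tcp_pos"]-[0,0,21.6]; y=s["tcp_rot"][2]; t=np.radians(tilt)
    ax=np.array([np.cos(y)*np.cos(t),np.sin(y)*np.cos(t),-np.sin(t)]); ay=np.array([-np.sin(y),np.cos(y),0]); az=np.cross(ax,ay)
    f=lambda x,yy,z: proj(c,G+(x+37)*ax+yy*ay+(z-10)*az)
    return f
E
python3 - <<'E'
from meas import *
s,c,hsv=edges("s7z")
f=pred(c,s)
print("pred top-left/right at x=55:",f(55,-25,20).round(1),f(55,25,20).round(1)," nose bottom",f(65,-25,10).round(1),f(65,25,10).round(1),"at 20:",f(20,-25,20).round(1),f(20,25,20).round(1))
# sleeve predicted
O=np.array([574.8,-4.5,102.3]);y=np.radians(-103.6);t=np.radians(10.9)
ax=np.array([np.cos(y)*np.cos(t),np.sin(y)*np.cos(t),-np.sin(t)]); ay=np.array([-np.sin(y),np.cos(y),0]); az=np.cross(ax,ay)
for X in (0,132):
    print("sleeve top corners X",X,proj(c,O+X*ax-34*ay+19*az).round(1),proj(c,O+X*ax+34*ay+19*az).round(1))
print(np.load("m1.npz")["qs"].round(1))
E
```

```text
t 6.33 tcp [604.3 130.8 148.3] rpy [-179.9    0.8 -103.3] F [ 0.6 -0.3 -2.1] M [ 0.17  0.06 -0.01] gap 49.3
tool shift mm [ 3.9 -3.1 -1.3] units [ 0.052 -0.041 -0.017] rows>= 1
turn tool deg 0.25 units 0.0028
pred top-left/right at x=55: [331.6 227.8] [356.6 230.3]  nose bottom [330.9 234.9] [355.8 237.5] at 20: [334.9 216.8] [359.3 219.2]
sleeve top corners X 0 [323.4 239.1] [358.6 242.8]
sleeve top corners X 132 [308.  288.5] [346.6 293.3]
[[323.4 240.4]
 [357.8 244.7]
 [346.1 294.3]
 [308.4 289.4]]
```

View pics/s7z.png

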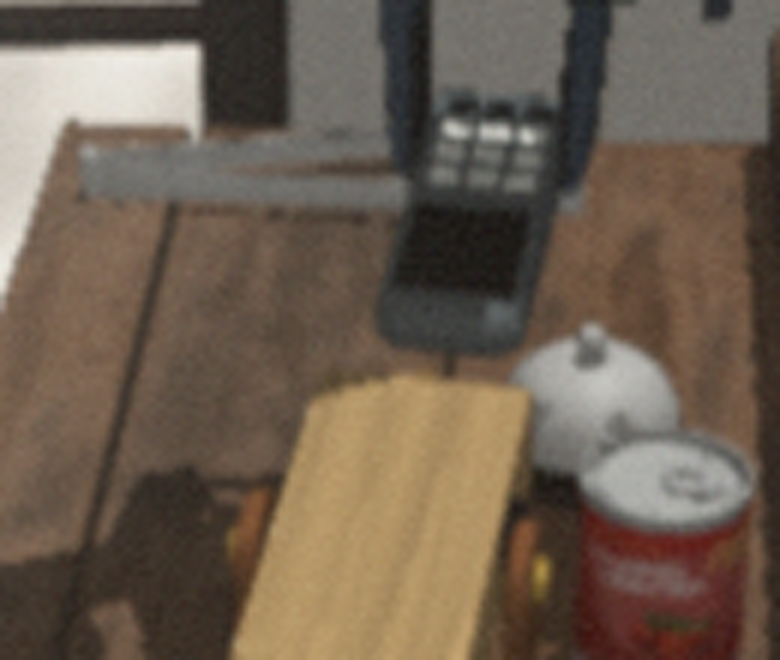

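```bash
cat >> meas.py <<'E'
def scan(c,f,xs,side,half=5):
    """max-gradient edge along image rows near the predicted top side edge; returns pixel points + offsets from prediction"""
    g=cv2.GaussianBlur(c["bgr"],(0,0),0.8).astype(float); out=[]
    for x in xs:
        u,v=f(x,side*25,20); r=np.arange(-half,half+.01,.25)
        pr=cv2.remap(g.astype(np.float32),(u+r).astype(np.float32)[None],np.full((1,len(r)),v,np.float32),cv2.INTER_LINEAR)[0]
        gr=np.linalg.norm(pr[4:]-pr[:-4],axis=1); i=gr.argmax(); out.append((x,round(float(r[i+2]),2),round(float(gr[i]))))
    return out
E
python3 - <<'E'
from meas import *
s,c,hsv=edges("s8z"); f=pred(c,s)
print(scan(c,f,range(-15,56,5),-1)); print(scan(c,f,range(-15,56,5),1))
E
```

```text
t 6.38 tcp [604.4 130.9 148.4] rpy [-179.9    0.8 -103.3] F [-0.5 -0.3 -1.5] M [ 0.11  0.13 -0.03] gap 49.7
tool shift mm [ 4.  -3.  -1.2] units [ 0.053 -0.041 -0.016] rows>= 1
turn tool deg 0.26 units 0.0029
[(-15, 3.5, 27), (-10, 3.75, 29), (-5, 4.25, 25), (0, 0.75, 31), (5, 1.25, 31), (10, 1.75, 26), (15, 2.25, 22), (20, 2.5, 17), (25, 3.0, 18), (30, 2.5, 20), (35, 2.0, 19), (40, 2.5, 22), (45, 2.75, 21), (50, 1.5, 19), (55, 1.0, 13)]
[(-15, -2.5, 25), (-10, -3.0, 32), (-5, -2.5, 16), (0, 1.75, 29), (5, 2.0, 31), (10, 1.5, 24), (15, 1.75, 26), (20, 2.25, 25), (25, 1.75, 23), (30, 2.0, 26), (35, 2.25, 21), (40, 1.75, 24), (45, 2.0, 25), (50, 1.5, 20), (55, 2.0, 16)]
```

```bash
python3 - <<'E'
from meas import *
c=cam("top"); s=robot.get_state(); f=pred(c,s)
zoom(c,(290,195,350,240),"t9z",12)
print("pred nose: (55,±25,20)",f(55,25,20).round(1),f(55,-25,20).round(1),"(65,25,10)",f(65,25,10).round(1),f(65,-25,10).round(1), "x=30",f(30,25,20).round(1))
print("sleeve cam corner(0,34,19) obs", np.load("m1.npz")["qt"][0])
E
```

```text
pred nose: (55,±25,20) [310.8 215.3] [306.1 234.5] (65,25,10) [313.9 217.2] [309.3 236.3] x=30 [301.1 212.7]
sleeve cam corner(0,34,19) obs [331.04602566 215.85348237]
```

View pics/t9z.png

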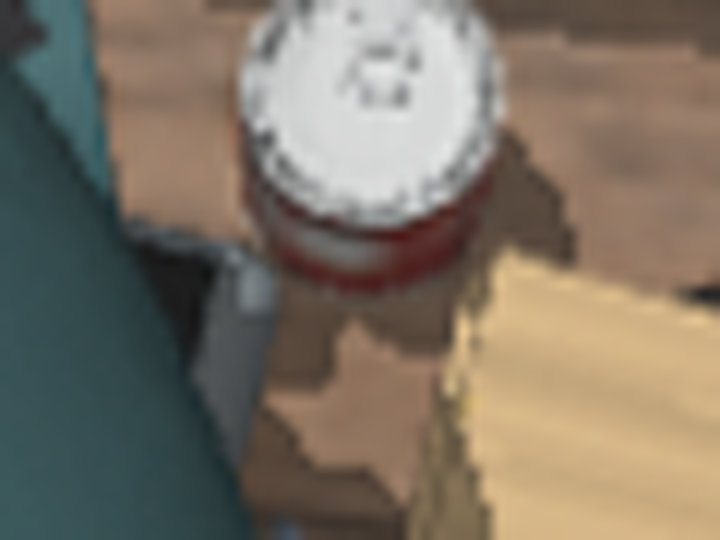

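```bash
python3 - <<'E'
from meas import *
T=cam("top");S=cam("side");s=robot.get_state();f=pred(T,s)
def tt(a,b):
    o1,d1=ray(T,a);o2,d2=ray(S,b); A=np.array([d1,-d2]).T; t=np.linalg.lstsq(A,o2-o1,rcond=None)[0]
    p=o1+d1*t[0];q=o2+d2*t[1]; return p.round(1),q.round(1)
print("nose corner",tt((310.4,215.7),(358.5,230.3)))
G=s["tcp_pos"]-[0,0,21.6]; y=s["tcp_rot"][2]; t=np.radians(11)
ax=np.array([np.cos(y)*np.cos(t),np.sin(y)*np.cos(t),-np.sin(t)]); ay=np.array([-np.sin(y),np.cos(y),0]); az=np.cross(ax,ay)
print("robot pred",(G+92*ax+25*ay+10*az).round(1))
d=np.load("m1.npz"); qt=d["qt"].copy(); qt[3]=(326.5,241.4); qs=d["qs"]
for i,j in ((0,1),(1,2),(2,3),(3,0)): print(tt(qt[i],qs[j]))
E
```

```text
nose corner (array([607. ,  36. , 117.4]), array([611.2,  36.2, 118.5]))
robot pred [607.5  34.7 119.3]
(array([606.6, -15.2, 116.7]), array([605.7, -15.3, 116.5]))
(array([ 576.4, -142.6,   94.7]), array([ 575.7, -142.6,   94.5]))
(array([ 511.9, -123.8,   92.7]), array([ 511. , -123.9,   92.5]))
(array([541.3,  -3.3, 120. ]), array([540.9,  -3.3, 119.9]))
```

```bash
cat >> meas.py <<'E'
def avg(n,k=6):
    cs=[cam(n) for _ in range(k)]; c=cs[0]; c["bgr"]=np.mean([x["bgr"].astype(float) for x in cs],0).clip(0,255).astype(np.uint8); return c
E
python3 - <<'E'
from meas import *
S=avg("side");s=robot.get_state();f=pred(S,s)
T=avg("top"); print(s["tcp_pos"].round(1),robot.get_state()["tcp_pos"].round(1))
def draw(c,f,box,name,k):
    x0,y0,x1,y1=box; a=cv2.resize(c["bgr"][y0:y1,x0:x1],None,fx=k,fy=k,interpolation=cv2.INTER_NEAREST)
    for P in ([(-20,-25,20),(55,-25,20),(55,25,20),(-20,25,20)],[(55,-25,20),(65,-25,10),(65,25,10),(55,25,20)]):
        pts=np.array([((f(*p)-[x0,y0]+.5)*k) for p in P]).round().astype(int); cv2.polylines(a,[pts],False,(0,0,255),1)
    cv2.imwrite(f"pics/{name}.png",a)
draw(S,f,(318,195,372,243),"d_s",14); draw(T,pred(T,s),(290,200,335,240),"d_t",15)
E
```

```text
[604.6 129.9 148.5] [604.6 129.9 148.5]
```

View pics/d_s.png

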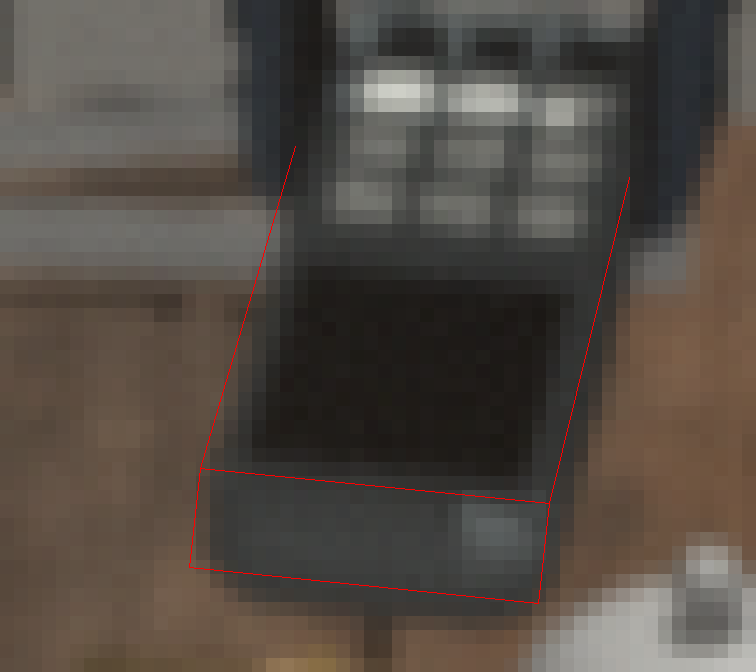

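View pics/d_t.png

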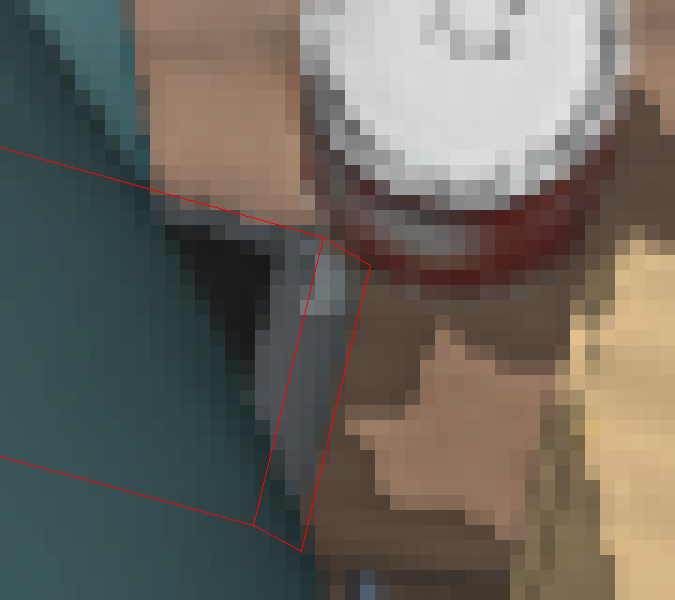

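```bash
python3 -c "
from h import *
go((600.2,100.6,144.2),-103.6)"
```

```text
t 7.18 tcp [604.6 129.9 148.5] rpy [-179.9    0.8 -103.4] F [ 0.6 -0.5 -0.7] M [0.14 0.09 0.01] gap 49.0
tool shift mm [29.6 -2.5  3.9] units [ 0.394 -0.033  0.053] rows>= 1
turn tool deg 0.2 units 0.0022
```

Emit:
{"method": "send_rows", "body": {
  "targets": [
    {"travel": [0.15,-0.015,0.02],"yaw": 0,"jaw": 1},
    {"travel": [0.15,-0.015,0.02],"yaw": 0,"jaw": 1},
    {"travel": [0.08,0,0.01],"yaw": 0,"jaw": 1},
    {"travel": [0,0,0],"yaw": 0,"jaw": 1},
    {"travel": [0,0,0],"yaw": 0,"jaw": 1}
  ]
}}

```text
time_s: 7.6
tcp_pos: [599.5, 98.2, 143.8]
tcp_rot: [-3.139, 0.013, -1.805]
contact_force: [1.3, -0.9, -1.7]
finger_gap: 49.3
```

```bash
python3 - <<'E'
from meas import *
go((600.2,100.6,144.2),-103.6)
S=avg("side",4); T=avg("top",4); zoom(S,(305,195,380,255),"s10",10); zoom(T,(295,195,375,255),"t10",10)
E
```

```text
t 7.6 tcp [599.5  98.2 143.8] rpy [-179.9    0.8 -103.4] F [ 1.3 -0.9 -1.7] M [ 0.12  0.07 -0.03] gap 49.3
tool shift mm [-2.5 -0.1 -0.3] units [-0.033 -0.001 -0.005] rows>= 1
turn tool deg 0.18 units 0.002
```

View pics/s10.png

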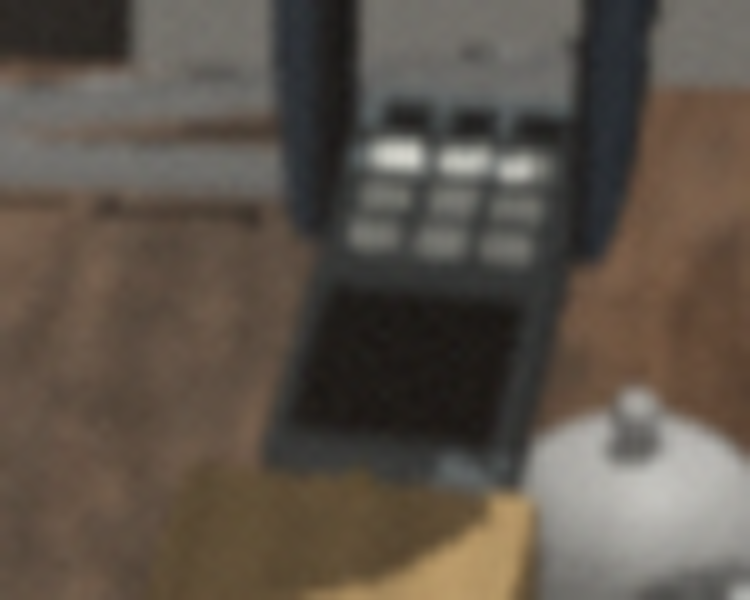

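View pics/t10.png

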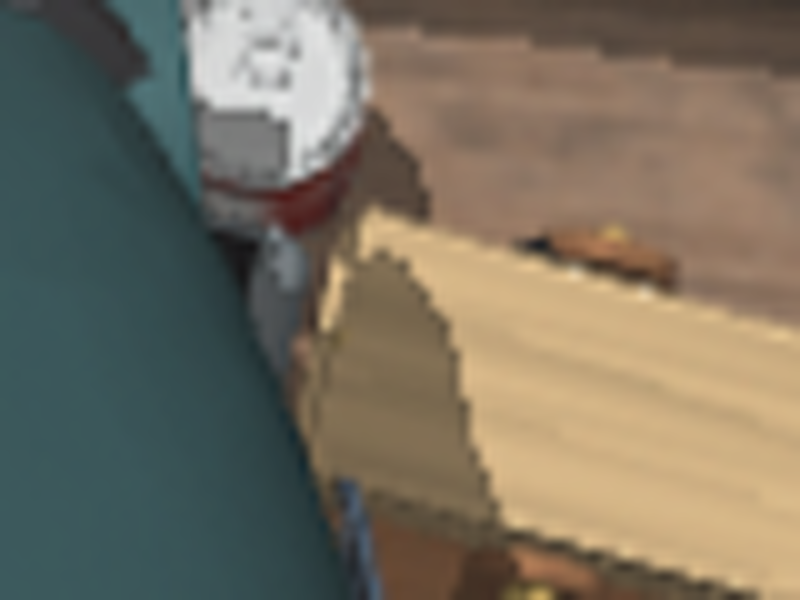

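Emit:
{"method": "send_rows", "body": {
  "targets": [
    {"travel": [0,0.026,0],"yaw": 0,"jaw": 1},
    {"travel": [0,0,0],"yaw": 0,"jaw": 1},
    {"travel": [0,0,0],"yaw": 0,"jaw": 1}
  ]
}}

```text
time_s: 8.25
tcp_pos: [597.6, 100.0, 143.9]
tcp_rot: [-3.139, 0.013, -1.803]
contact_force: [-0.7, 0.8, -2.2]
finger_gap: 49.3
```

Emit:
{"method": "send_rows", "body": {
  "targets": [
    {"travel": [0.05,0,0.01],"yaw": 0,"jaw": 1},
    {"travel": [0.05,0,0.01],"yaw": 0,"jaw": 1},
    {"travel": [0,0,0],"yaw": 0,"jaw": 1}
  ]
}}

```text
time_s: 8.5
tcp_pos: [595.6, 92.3, 142.2]
tcp_rot: [-3.139, 0.013, -1.803]
contact_force: [0.1, 0.2, -2.1]
finger_gap: 49.2
```

```bash
python3 - <<'E'
from meas import *
go((600.2,100.6,144.2),-103.6)
S=avg("side",2); zoom(S,(305,195,380,255),"s11",10)
E
```

```text
t 8.5 tcp [595.6  92.3 142.2] rpy [-179.9    0.8 -103.3] F [ 0.1  0.2 -2.1] M [0.11 0.05 0.01] gap 49.2
tool shift mm [-9.1 -2.5 -1.9] units [-0.122 -0.034 -0.025] rows>= 1
turn tool deg 0.32 units 0.0036
```

View pics/s11.png

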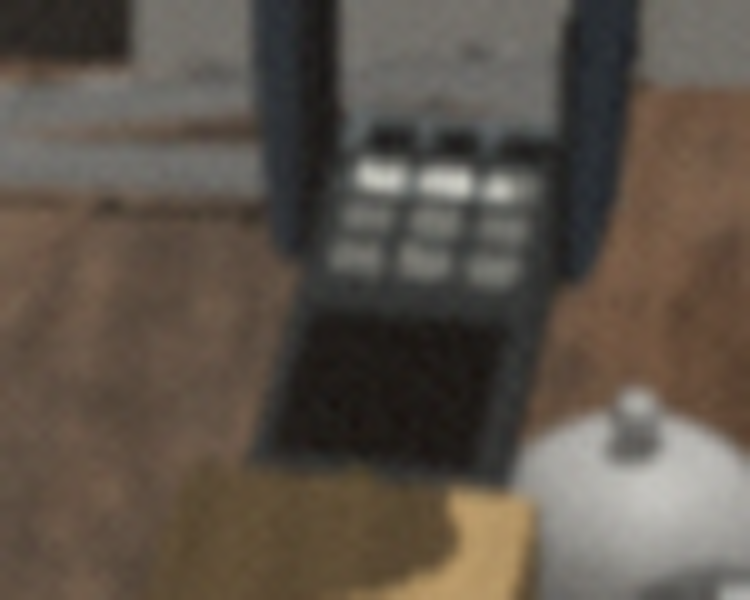

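Emit:
{"method": "send_rows", "body": {
  "targets": [
    {"travel": [0.04,-0.005,0.008],"yaw": 0,"jaw": 1},
    {"travel": [0.03,0,0.006],"yaw": 0,"jaw": 1},
    {"travel": [0,0,0],"yaw": 0,"jaw": 1}
  ]
}}

```text
time_s: 8.85
tcp_pos: [595.1, 87.0, 141.2]
tcp_rot: [-3.139, 0.013, -1.803]
contact_force: [0.8, 0.6, -1.4]
finger_gap: 49.0
```

```bash
python3 -c "
from h import *
go((600.2,100.6,144.2),-103.6)"
```

```text
t 8.85 tcp [595.1  87.  141.2] rpy [-179.8    0.8 -103.3] F [ 0.8  0.6 -1.4] M [ 0.09  0.16 -0.05] gap 49.0
tool shift mm [-14.5  -1.9  -2.8] units [-0.193 -0.025 -0.037] rows>= 1
turn tool deg 0.31 units 0.0034
```

Emit:
{"method": "send_rows", "body": {
  "targets": [
    {"travel": [0.05,0,0.01],"yaw": 0,"jaw": 1},
    {"travel": [0.05,0,0.01],"yaw": 0,"jaw": 1},
    {"travel": [0,0,0],"yaw": 0,"jaw": 1}
  ]
}}

```text
time_s: 9.1
tcp_pos: [593.2, 78.9, 139.4]
tcp_rot: [-3.139, 0.013, -1.803]
contact_force: [-1.1, 0.1, -1.3]
finger_gap: 49.2
```

```bash
python3 - <<'E'
from meas import *
go((600.2,100.6,144.2),-103.6)
S=avg("side",2); zoom(S,(305,195,380,255),"s12",10)
E
```

```text
t 9.1 tcp [593.2  78.9 139.4] rpy [-179.8    0.8 -103.3] F [-1.1  0.1 -1.3] M [ 0.13  0.09 -0.05] gap 49.2
tool shift mm [-22.8  -1.9  -4.5] units [-0.304 -0.025 -0.06 ] rows>= 1
turn tool deg 0.31 units 0.0035
```

View pics/s12.png

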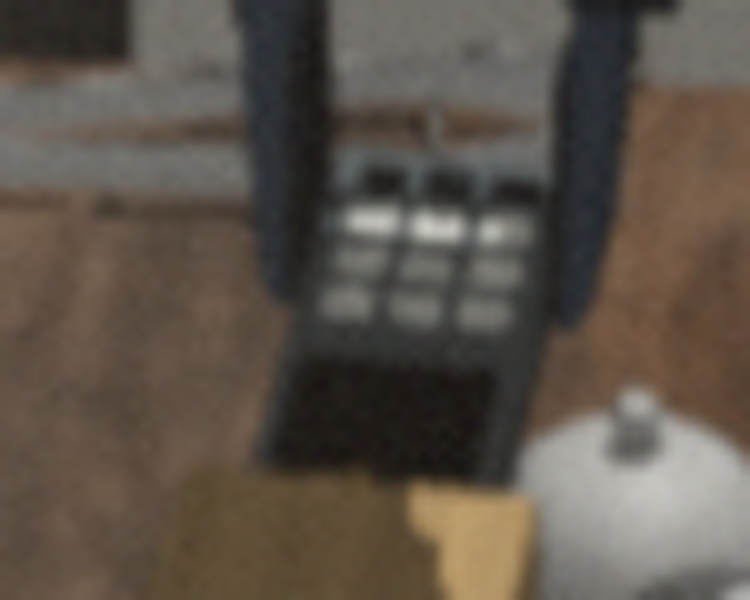

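Emit:
{"method": "send_rows", "body": {
  "targets": [
    {"travel": [0.06,0,0.012],"yaw": 0,"jaw": 1},
    {"travel": [0.06,0,0.012],"yaw": 0,"jaw": 1},
    {"travel": [0.06,0,0.012],"yaw": 0,"jaw": 1},
    {"travel": [0,0,0],"yaw": 0,"jaw": 1}
  ]
}}

```text
time_s: 9.53
tcp_pos: [590.1, 65.2, 136.5]
tcp_rot: [-3.138, 0.014, -1.802]
contact_force: [-0.2, -0.7, -2.7]
finger_gap: 49.5
```

```bash
python3 -c "
from h import *
go((600.2,100.6,144.2),-103.6)"
```

```text
t 9.53 tcp [590.1  65.2 136.5] rpy [-179.8    0.8 -103.3] F [-0.2 -0.7 -2.7] M [ 0.15  0.12 -0.04] gap 49.5
tool shift mm [-36.9  -1.8  -7.2] units [-0.492 -0.023 -0.096] rows>= 1
turn tool deg 0.34 units 0.0038
```

Emit:
{"method": "send_rows", "body": {
  "targets": [
    {"travel": [0.06,0,0.011],"yaw": 0,"jaw": 1},
    {"travel": [0.06,0,0.011],"yaw": 0,"jaw": 1},
    {"travel": [0,0,0],"yaw": 0,"jaw": 1}
  ]
}}

```text
time_s: 9.78
tcp_pos: [587.7, 55.3, 134.4]
tcp_rot: [-3.138, 0.014, -1.802]
contact_force: [-0.2, 0.0, -1.5]
finger_gap: 49.4
```

Emit:
{"method": "send_rows", "body": {
  "targets": [
    {"travel": [0.05,0,0.01],"yaw": 0,"jaw": 1},
    {"travel": [0.05,0,0.01],"yaw": 0,"jaw": 1},
    {"travel": [0,0,0],"yaw": 0,"jaw": 1}
  ]
}}

```text
time_s: 10.03
tcp_pos: [585.4, 47.2, 132.5]
tcp_rot: [-3.139, 0.014, -1.803]
contact_force: [-3.2, -0.0, -2.0]
finger_gap: 49.1
```

```bash
python3 - <<'E'
from meas import *
go((600.2,100.6,144.2),-103.6)
S=avg("side",2); zoom(S,(305,195,380,255),"s13",10)
E
```

```text
t 10.03 tcp [585.4  47.2 132.5] rpy [-179.9    0.8 -103.3] F [-3.2 -0.  -2. ] M [ 0.28  0.54 -0.2 ] gap 49.1
tool shift mm [-55.5  -2.1 -10.9] units [-0.74  -0.028 -0.145] rows>= 2
turn tool deg 0.29 units 0.0032
```

View pics/s13.png

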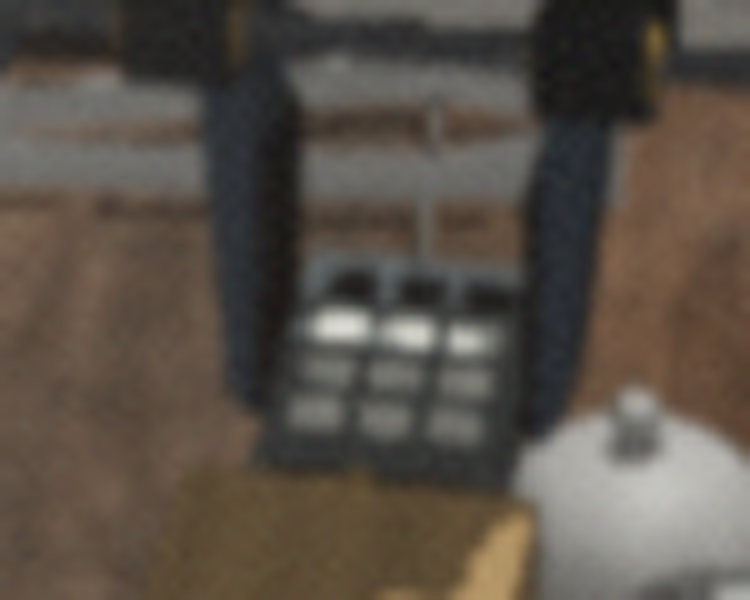

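Emit:
{"method": "send_rows", "body": {
  "targets": [
    {"travel": [0.05,0,0.01],"yaw": 0,"jaw": 1},
    {"travel": [0.05,0,0.01],"yaw": 0,"jaw": 1},
    {"travel": [0.05,0,0.01],"yaw": 0,"jaw": 1}
  ]
}}

```text
time_s: 10.38
tcp_pos: [583.2, 37.8, 130.7]
tcp_rot: [-3.139, 0.015, -1.803]
contact_force: [-3.2, 3.1, 3.3]
finger_gap: 49.2
```

```bash
python3 - <<'E'
from meas import *
go((600.2,100.6,144.2),-103.6)
E
```

```text
t 10.38 tcp [583.2  37.8 130.7] rpy [-179.9    0.9 -103.3] F [-3.2  3.1  3.3] M [ 0.75  0.74 -0.26] gap 49.2
tool shift mm [-65.2  -2.1 -12.4] units [-0.87  -0.028 -0.166] rows>= 2
turn tool deg 0.29 units 0.0032
```

Emit:
{"method": "send_rows", "body": {
  "targets": [
    {"travel": [0.05,0,0.006],"yaw": 0,"jaw": 1},
    {"travel": [0.05,0,0.007],"yaw": 0,"jaw": 1},
    {"travel": [0.05,0,0.008],"yaw": 0,"jaw": 1}
  ]
}}

```text
time_s: 10.63
tcp_pos: [580.0, 26.9, 128.9]
tcp_rot: [-3.14, 0.016, -1.803]
contact_force: [-1.3, 3.9, 0.9]
finger_gap: 49.4
```

```bash
python3 - <<'E'
from meas import *
go((600.2,100.6,144.2),-103.6)
S=avg("side",2); zoom(S,(290,185,390,260),"s14",8)
E
```

```text
t 10.63 tcp [580.   26.9 128.9] rpy [-179.9    0.9 -103.3] F [-1.3  3.9  0.9] M [ 0.69  0.5  -0.22] gap 49.4
tool shift mm [-76.6  -2.7 -14.1] units [-1.022 -0.036 -0.187] rows>= 2
turn tool deg 0.29 units 0.0033
```

View pics/s14.png

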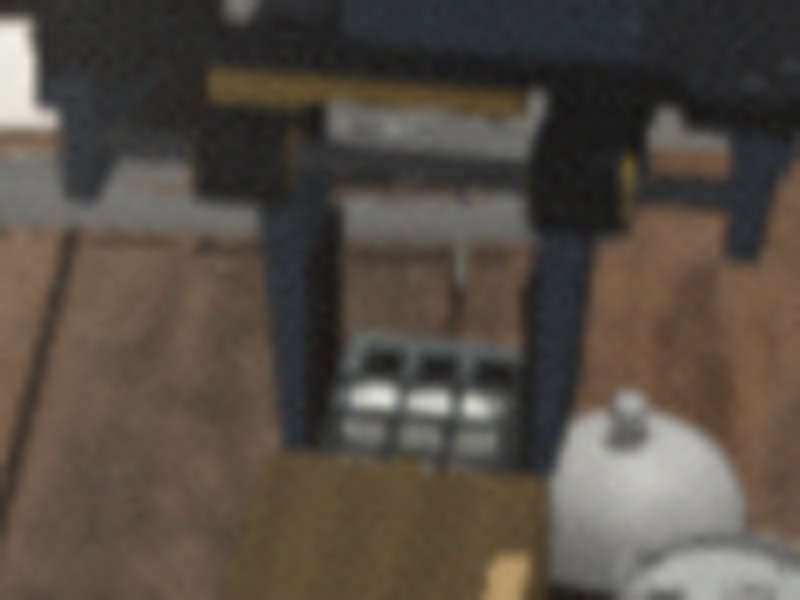

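Emit:
{"method": "send_rows", "body": {
  "targets": [
    {"travel": [0.05,0,0.009],"yaw": 0,"jaw": 1},
    {"travel": [0.05,0,0.009],"yaw": 0,"jaw": 1},
    {"travel": [0.03,0,0.006],"yaw": 0,"jaw": 1}
  ]
}}

```text
time_s: 10.98
tcp_pos: [577.8, 16.7, 127.1]
tcp_rot: [-3.14, 0.016, -1.803]
contact_force: [-3.3, 2.6, 2.5]
finger_gap: 49.5
```

```bash
python3 - <<'E'
from meas import *
go((600.2,100.6,144.2),-103.6)
S=avg("side",2); zoom(S,(290,185,390,260),"s15",8)
E
```

```text
t 10.98 tcp [577.8  16.7 127.1] rpy [-179.9    0.9 -103.3] F [-3.3  2.6  2.5] M [ 0.72  0.64 -0.19] gap 49.5
tool shift mm [-87.1  -2.5 -15.8] units [-1.161 -0.033 -0.21 ] rows>= 3
turn tool deg 0.28 units 0.0032
```

View pics/s15.png

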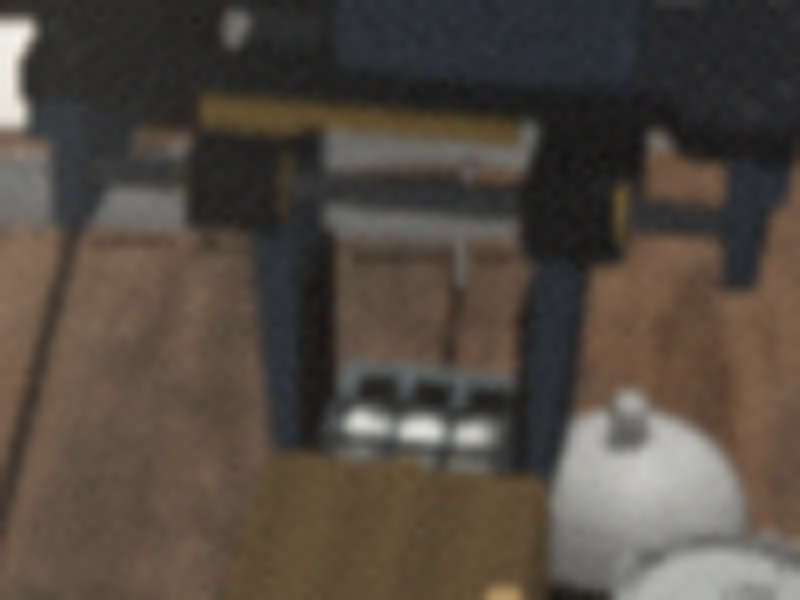

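Emit:
{"method": "send_rows", "body": {
  "targets": [
    {"travel": [0,0,0],"yaw": 0,"jaw": -0.45},
    {"travel": [0,0,0],"yaw": 0,"jaw": -0.45},
    {"travel": [0,0,0],"yaw": 0,"jaw": -0.45},
    {"travel": [0,0,-0.2],"yaw": 0,"jaw": -0.45},
    {"travel": [0,0,-0.3],"yaw": 0,"jaw": -0.45},
    {"travel": [0,0,-0.3],"yaw": 0,"jaw": -0.45},
    {"travel": [0,0,0],"yaw": 0,"jaw": -0.45}
  ]
}}

```text
time_s: 11.67
tcp_pos: [578.8, 15.1, 188.8]
tcp_rot: [-3.138, 0.014, -1.801]
contact_force: [1.0, -0.1, 0.4]
finger_gap: 66.1
```

```bash
python3 - <<'E'
from meas import *
go((591.6,74.9,185),-103.6)
S=avg("side",2); zoom(S,(290,185,390,260),"s16",8)
E
```

```text
t 11.67 tcp [578.8  15.1 188.8] rpy [-179.8    0.8 -103.2] F [ 1.  -0.1  0.4] M [ 0.02  0.07 -0.07] gap 66.1
tool shift mm [-61.1   1.2   4.6] units [-0.814  0.016  0.062] rows>= 2
turn tool deg 0.39 units 0.0044
```

View pics/s16.png

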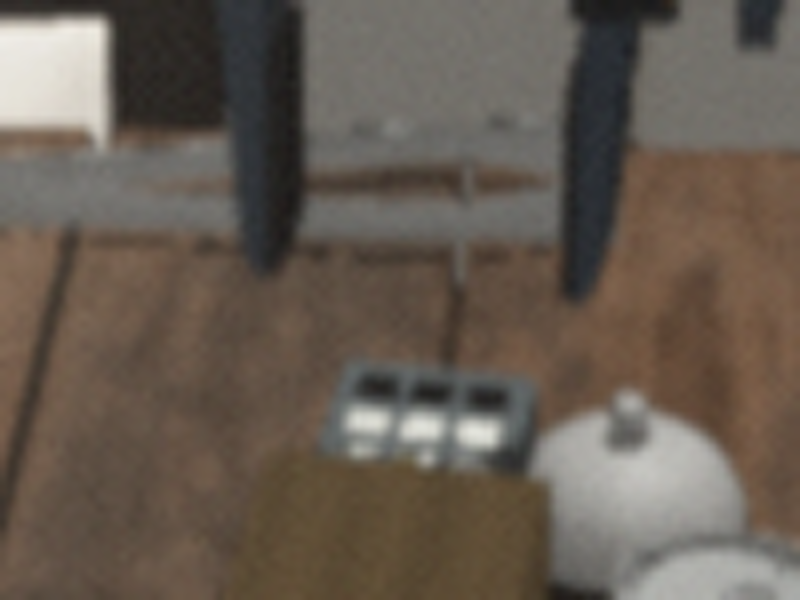

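Emit:
{"method": "send_rows", "body": {
  "force": 30,
  "targets": [
    {"travel": [-0.3,0,0],"yaw": 0.004,"jaw": 1},
    {"travel": [-0.35,0.01,0],"yaw": 0,"jaw": 1},
    {"travel": [-0.25,0,0],"yaw": 0,"jaw": 1},
    {"travel": [0,0,0],"yaw": 0,"jaw": 1},
    {"travel": [0,0,0],"yaw": 0,"jaw": 1},
    {"travel": [0,0,0],"yaw": 0,"jaw": 1},
    {"travel": [0,0,0],"yaw": 0,"jaw": 1}
  ]
}}

```text
time_s: 12.35
tcp_pos: [590.1, 82.3, 180.0]
tcp_rot: [3.136, 0.011, -1.808]
contact_force: [0.3, 0.2, -0.1]
finger_gap: 22.2
```

```bash
python3 - <<'E'
from meas import *
# tail mid estimate from grip pose
x=np.array([np.cos(np.radians(-103.4)),np.sin(np.radians(-103.4))])
g=np.array([577.8,16.7]); tail=g-28*.98*x; print("tail",tail)
p=g-(28+16+14)*x
go((p[0],p[1],134),-103.4)
E
```

```text
tail [584.15916247  43.3929701 ]
t 12.35 tcp [590.1  82.3 180. ] rpy [ 179.7    0.6 -103.6] F [ 0.3  0.2 -0.1] M [0.14 0.1  0.02] gap 22.2
tool shift mm [ 9.1 -3.5 45.9] units [ 0.122 -0.046  0.612] rows>= 2
turn tool deg -0.22 units -0.0024
```

Emit:
{"method": "send_rows", "body": {
  "targets": [
    {"travel": [0,-0.03,0.2],"yaw": 0,"jaw": 1},
    {"travel": [0,-0.015,0.2],"yaw": 0,"jaw": 1},
    {"travel": [0,0,0.15],"yaw": 0,"jaw": 1},
    {"travel": [0,0,0],"yaw": 0,"jaw": 1},
    {"travel": [0,0,0],"yaw": 0,"jaw": 1}
  ]
}}

```text
time_s: 12.77
tcp_pos: [592.8, 78.7, 136.6]
tcp_rot: [3.136, 0.011, -1.811]
contact_force: [0.1, 0.5, -0.3]
finger_gap: 0.5
```

```bash
python3 - <<'E'
from meas import *
go((591.2,73.1,135),-103.4)
S=avg("side",2); zoom(S,(290,175,390,250),"s17",8)
E
```

```text
t 12.77 tcp [592.8  78.7 136.6] rpy [ 179.7    0.6 -103.8] F [ 0.1  0.5 -0.3] M [0.1  0.06 0.  ] gap 0.5
tool shift mm [5.9 0.2 1.6] units [0.078 0.002 0.021] rows>= 1
turn tool deg -0.39 units -0.0043
```

View pics/s17.png

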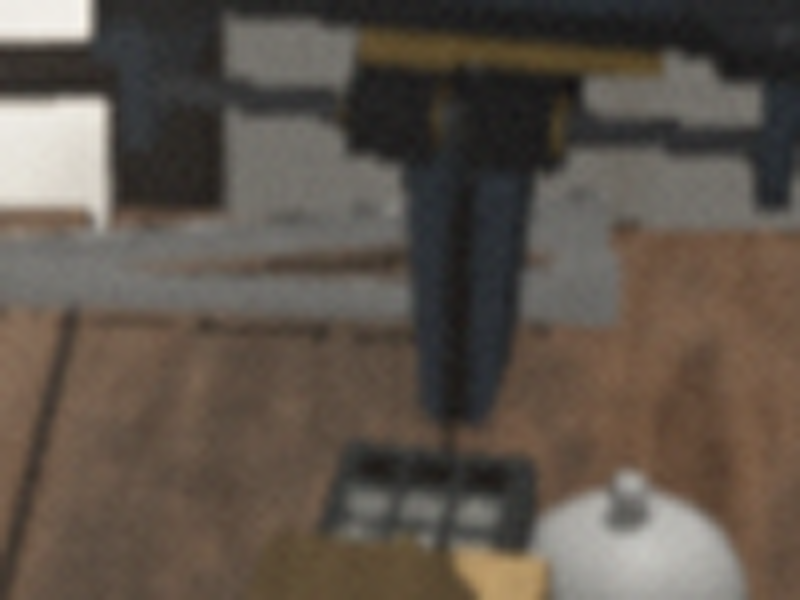

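Emit:
{"method": "send_rows", "body": {
  "targets": [
    {"travel": [0.1,0,0],"yaw": -0.004,"jaw": 1},
    {"travel": [0.1,0,0],"yaw": 0,"jaw": 1},
    {"travel": [0.04,0,0.01],"yaw": 0,"jaw": 1}
  ]
}}

```text
time_s: 13.12
tcp_pos: [589.2, 60.4, 137.9]
tcp_rot: [3.139, 0.012, -1.803]
contact_force: [0.2, 0.5, 1.1]
finger_gap: 0.3
```

```bash
python3 - <<'E'
from meas import *
go((584.2,43.4,135),-103.4)
E
```

```text
t 13.12 tcp [589.2  60.4 137.9] rpy [ 179.9    0.7 -103.3] F [0.2 0.5 1.1] M [ 0.08  0.1  -0.01] gap 0.3
tool shift mm [17.8  1.   2.7] units [0.237 0.013 0.036] rows>= 1
turn tool deg 0.09 units 0.001
```

Emit:
{"method": "send_rows", "body": {
  "targets": [
    {"travel": [0,0.01,0.04],"yaw": 0,"jaw": 1},
    {"travel": [0.04,0,0.015],"yaw": 0,"jaw": 1},
    {"travel": [0.05,0,0.01],"yaw": 0,"jaw": 1},
    {"travel": [0.05,0,0.01],"yaw": 0,"jaw": 1}
  ]
}}

```text
time_s: 13.45
tcp_pos: [586.5, 49.4, 133.0]
tcp_rot: [3.141, 0.013, -1.805]
contact_force: [-0.2, 5.1, 1.7]
finger_gap: 0.7
```

```bash
python3 - <<'E'
from meas import *
go((584.2,43.4,135),-103.4)
S=avg("side",2); zoom(S,(290,175,390,250),"s18",8)
E
```

```text
t 13.45 tcp [586.5  49.4 133. ] rpy [ 180.     0.8 -103.4] F [-0.2  5.1  1.7] M [ 0.79  0.16 -0.04] gap 0.7
tool shift mm [ 6.4  0.8 -2.1] units [ 0.085  0.011 -0.027] rows>= 1
turn tool deg 0.01 units 0.0001
```

View pics/s18.png

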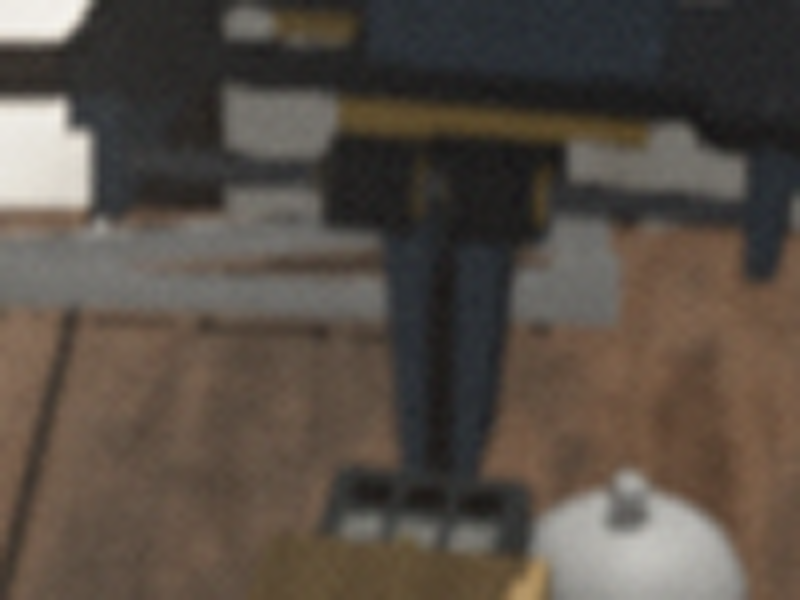

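Emit:
{"method": "send_rows", "body": {
  "targets": [
    {"travel": [0.06,0,0.01],"yaw": 0,"jaw": 1},
    {"travel": [0.06,0,0.01],"yaw": 0,"jaw": 1},
    {"travel": [0.06,0,0.01],"yaw": 0,"jaw": 1},
    {"travel": [0.06,0,0.01],"yaw": 0,"jaw": 1}
  ]
}}

```text
time_s: 13.88
tcp_pos: [582.0, 31.1, 129.6]
tcp_rot: [3.141, 0.013, -1.804]
contact_force: [-0.3, 3.8, 2.4]
finger_gap: 0.5
```

```bash
python3 - <<'E'
from meas import *
go((584.2,43.4,135),-103.4)
S=avg("side",2); zoom(S,(290,175,390,250),"s19",8)
E
```

```text
t 13.88 tcp [582.   31.1 129.6] rpy [ 180.     0.8 -103.4] F [-0.3  3.8  2.4] M [ 0.81  0.18 -0.03] gap 0.5
tool shift mm [-12.6   0.7  -5.2] units [-0.168  0.009 -0.07 ] rows>= 1
turn tool deg 0.03 units 0.0004
```

View pics/s19.png

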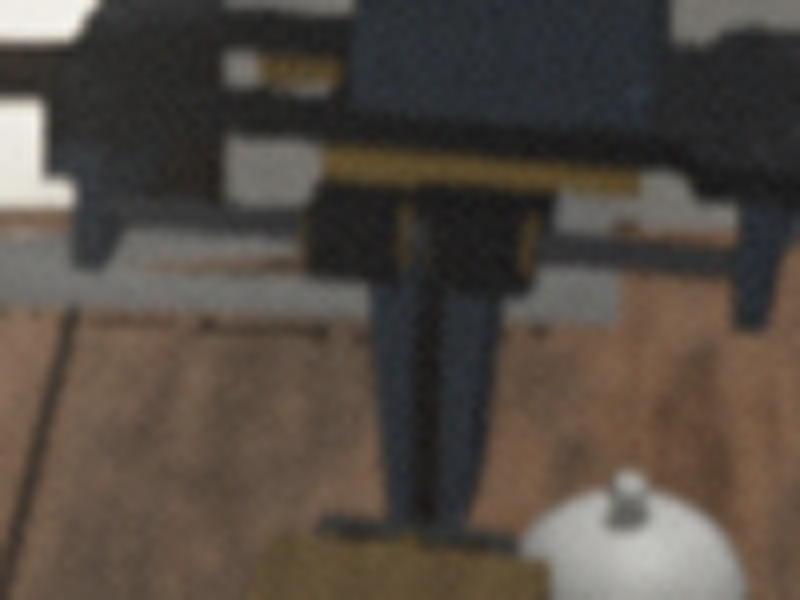

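Emit:
{"method": "send_rows", "body": {
  "targets": [
    {"travel": [0.05,0,0.008],"yaw": 0,"jaw": 1},
    {"travel": [0.05,0,0.008],"yaw": 0,"jaw": 1}
  ]
}}

```text
time_s: 14.15
tcp_pos: [580.1, 23.1, 128.0]
tcp_rot: [3.141, 0.013, -1.804]
contact_force: [0.5, 4.2, 0.9]
finger_gap: 0.3
```

```bash
python3 - <<'E'
from meas import *
go((584.2,43.4,135),-103.4)
E
```

```text
t 14.15 tcp [580.1  23.1 128. ] rpy [ 180.     0.7 -103.4] F [0.5 4.2 0.9] M [ 0.8   0.07 -0.06] gap 0.3
tool shift mm [-20.8   0.7  -6.7] units [-0.278  0.01  -0.089] rows>= 1
turn tool deg 0.01 units 0.0001
```

Remaining travel is about 7 mm by estimate, so from here I push in small steps and watch the force.

Emit:
{"method": "send_rows", "body": {
  "targets": [
    {"travel": [0.04,0,0.007],"yaw": 0,"jaw": 1}
  ]
}}

```text
time_s: 14.23
tcp_pos: [579.3, 19.9, 127.4]
tcp_rot: [3.141, 0.013, -1.804]
contact_force: [0.8, 3.8, 0.8]
finger_gap: 0.7
```

Emit:
{"method": "send_rows", "body": {
  "targets": [
    {"travel": [0.03,0,0.006],"yaw": 0,"jaw": 1}
  ]
}}

```text
time_s: 14.32
tcp_pos: [578.8, 17.4, 126.9]
tcp_rot: [3.141, 0.013, -1.805]
contact_force: [-0.5, 4.4, 1.7]
finger_gap: 0.2
```

```bash
python3 - <<'E'
from meas import *
go((584.2,43.4,135),-103.4)
S=avg("side",2); zoom(S,(290,175,390,250),"s20",8)
E
```

```text
t 14.32 tcp [578.8  17.4 126.9] rpy [ 180.     0.8 -103.4] F [-0.5  4.4  1.7] M [ 0.78  0.13 -0.03] gap 0.2
tool shift mm [-26.7   0.8  -7.8] units [-0.356  0.01  -0.103] rows>= 1
turn tool deg 0.01 units 0.0001
```

View pics/s20.png

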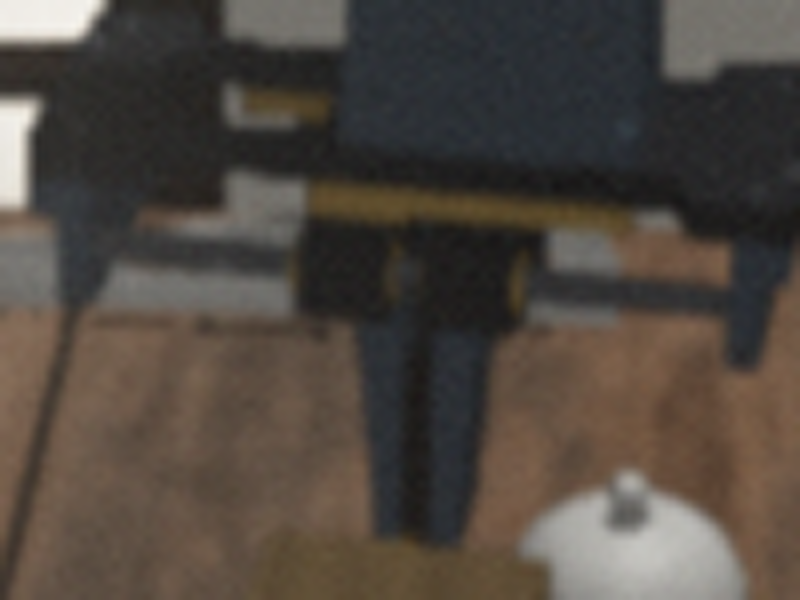

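Emit:
{"method": "send_rows", "body": {
  "targets": [
    {"travel": [0.025,0,0.005],"yaw": 0,"jaw": 1}
  ]
}}

```text
time_s: 14.5
tcp_pos: [578.5, 15.7, 126.6]
tcp_rot: [3.141, 0.013, -1.805]
contact_force: [2.2, 22.0, 6.7]
finger_gap: 0.7
```

Emit:
{"method": "send_rows", "body": {
  "targets": [
    {"travel": [0.025,0,0.005],"yaw": 0,"jaw": 1}
  ]
}}

```text
time_s: 14.58
tcp_pos: [578.7, 15.2, 126.6]
tcp_rot: [-3.141, 0.016, -1.807]
contact_force: [5.0, 31.2, 6.1]
finger_gap: 0.4
```

Emit:
{"method": "send_rows", "body": {
  "targets": [
    {"travel": [0.02,0,0.004],"yaw": 0,"jaw": 1}
  ]
}}

```text
time_s: 14.67
tcp_pos: [579.2, 15.2, 126.9]
tcp_rot: [-3.14, 0.02, -1.808]
contact_force: [1.8, 21.7, 3.2]
finger_gap: 0.2
```

Emit:
{"method": "send_rows", "body": {
  "targets": [
    {"travel": [-0.1,0,0],"yaw": 0,"jaw": 1},
    {"travel": [-0.2,0,-0.1],"yaw": 0,"jaw": 1},
    {"travel": [-0.2,0,-0.3],"yaw": 0,"jaw": 1},
    {"travel": [-0.2,0,-0.4],"yaw": 0,"jaw": 1},
    {"travel": [0,0,-0.4],"yaw": 0,"jaw": 1},
    {"travel": [0,0.4,-0.3],"yaw": 0,"jaw": 1},
    {"travel": [-0.2,0.4,-0.2],"yaw": 0,"jaw": 1},
    {"travel": [-0.3,0.4,0],"yaw": 0,"jaw": 1}
  ]
}}

```text
time_s: 15.33
tcp_pos: [512.8, 121.9, 259.9]
tcp_rot: [3.141, 0.016, -1.81]
contact_force: [1.0, 1.1, 0.6]
finger_gap: -0.0
```

```bash
python3 - <<'E'
from meas import *
go((584.2,43.4,135),-103.4)
S=avg("side",3); zoom(S,(270,190,400,290),"s21",6)
T=avg("top",3); zoom(T,(205,180,405,310),"t21",4)
E
```

```text
t 15.33 tcp [512.8 121.9 259.9] rpy [ 180.     0.9 -103.7] F [1.  1.1 0.6] M [ 0.05  0.05 -0.06] gap -0.0
tool shift mm [ 61.3 -88.  123.9] units [ 0.817 -1.173  1.651] rows>= 4
turn tool deg -0.33 units -0.0037
```

View pics/s21.png

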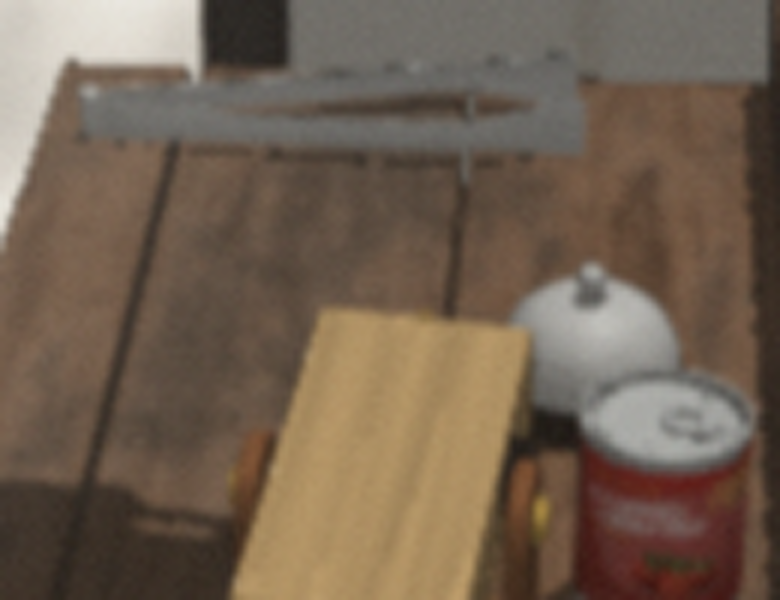

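View pics/t21.png

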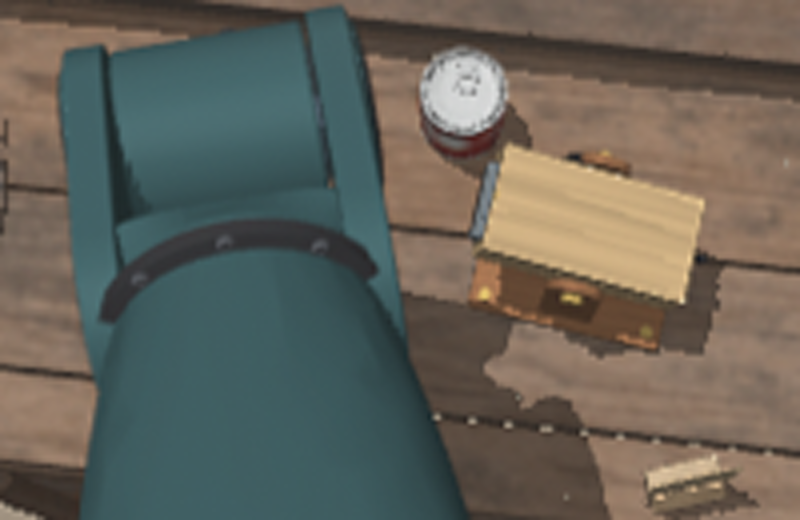

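```bash
python3 - <<'E'
from meas import *
T=avg("top",6); zoom(T,(315,210,350,250),"t22",16)
O=np.array([573.5,-4.5,102.3]);y=np.radians(-103.5);t=np.radians(10.9)
ax=np.array([np.cos(y)*np.cos(t),np.sin(y)*np.cos(t),-np.sin(t)]); ay=np.array([-np.sin(y),np.cos(y),0]); az=np.cross(ax,ay)
g=lambda a,b,c:((proj(T,O+a*ax+b*ay+c*az)-[315,210]+.5)*16).round(0)
print("lip top corners",g(0,34,19),g(0,-34,19),"strip by protrusion")
for p in (4,6,8,10): print(p,"tail top edge",g(-p,25,10),g(-p,-25,10))
E
```

```text
lip top corners [270. 100.] [171. 520.] strip by protrusion
4 tail top edge [220. 160.] [148. 466.]
6 tail top edge [208. 156.] [135. 463.]
8 tail top edge [196. 153.] [123. 460.]
10 tail top edge [183. 150.] [110. 456.]
```

View pics/t22.png

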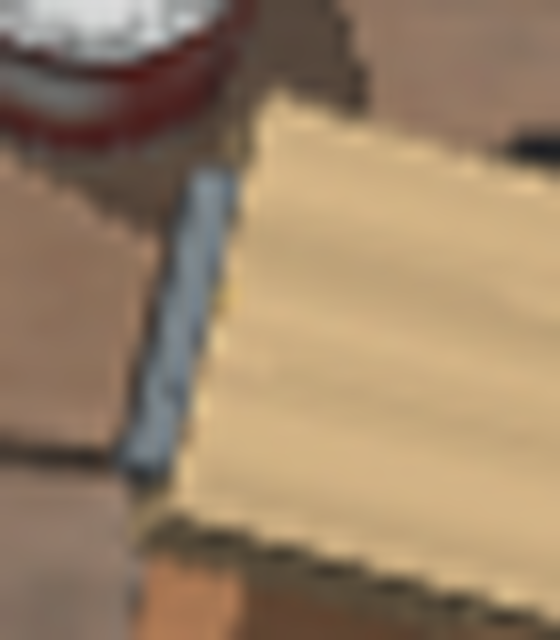

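```bash
python3 - <<'E'
from meas import *
T=cam("top")
O=np.array([573.5,-4.5,102.3]);y=np.radians(-103.5);t=np.radians(10.9)
ax=np.array([np.cos(y)*np.cos(t),np.sin(y)*np.cos(t),-np.sin(t)]); ay=np.array([-np.sin(y),np.cos(y),0]); az=np.cross(ax,ay)
g=lambda a,b,c:((proj(T,O+a*ax+b*ay+c*az)-[315,210]+.5)*16).round(0)
for p in (4,6,8,10): print(p,"top",g(-p,0,10),"bottom",g(-p,0,-10))
print("lip mid",g(0,0,19),g(0,0,-19))
E
```

```text
4 top [184. 313.] bottom [157. 335.]
6 top [172. 309.] bottom [145. 332.]
8 top [159. 306.] bottom [133. 328.]
10 top [147. 302.] bottom [121. 325.]
lip mid [221. 309.] [169. 352.]
```

```bash
python3 -c "
from h import *
print(robot.get_state()['contact_force'].round(1)); print(order.hand_in())"
```

```text
[ 0.3 -0.4  0.6]
the job is handed in; nothing more can be done
None
```

The terminal is in the sleeve, rounded end first and keys up, pushed against the end of the pocket. I handed the job in at about 16 s of the 58 s allowed.

**How it went:**
- I gripped the terminal near its square end and tilted it about 11° by letting it pivot in a light grip with its nose on the table.
- I fed it about 79 mm into the sleeve, then pushed it the rest of the way with the closed fingertips.

**Last checks:**
- **Fully home:** sliding took about 4–5 N, then the force rose sharply to 22–31 N with almost no further movement. I took that as the nose meeting the end wall.
- **Edge showing:** the final top view shows only a narrow strip of the square end. I measured roughly 5 mm against the nominal 6 mm, which is within the measuring error of about 1 mm.
- **Surroundings:** the sleeve, bell, tin and tongs look unmoved in the last side view. I did not recheck the jar, price card and spice jar in close-up, but the arm never worked near them. The arm ended clear, with almost no force on it.

**Disagreements:** The cameras and the robot's own position differed by 1–2 mm sideways, and the sleeve's measured height came out about 3 mm low. I corrected the sideways error by comparing terminal and sleeve in both views, and took the height from the stand's given pivot height.

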